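# Load a stepped insert into a microscope stage and wind it in

### The arm

A 7-joint arm with a two-finger parallel gripper is mounted at the origin on the work surface. World frame = base frame: x ahead of the robot, y to its left, z up, the work surface at z = 0. Lengths are in mm, angles in rad, forces in N, time in s.
With the tool pointing down it reaches from about 425 to 875 mm from the base axis. Payload 8.4 kg.
Tool frame: the origin (TCP) lies at the very end of the fingers, on their centre line; the grasp point (between the pads) lies 19 mm behind it; z points along the fingers, y is the line along which they close (so a half turn about z gives the same grasp; the last joint's range is limited). The gripper opens to 87 mm and grips with 3 to 60 N. Pads are 19 mm wide; open, the fingers measure 117 mm over their backs; the gripper's body (75 mm by 190 mm) begins 51 mm behind the grasp point.
Start: joints at [-1.375, 0.333, 0.04, 1.465, -0.013, 1.343, -0.059], TCP at [188.857, 621.928, 187.746] pointing down, gripper open.
Joint ranges: [-2.58, 2.58], [-0.38, 2.09], [-1.3, 1.39], [0.25, 2.4], [-1.5, 4.64], [0.08, 2.09], [-2.65, 2.65]. Speed limits (rad/s): [2.22, 2.22, 2.79, 2.79, 3.14, 3.14, 3.14].

### API

Orientations are given as [roll, pitch, yaw] about the fixed x, y, z axes, in that order (R = Rz(yaw) Ry(pitch) Rx(roll)).
In Python, from station import observe, snapshot, hand_in gives the robot as it stands.
- The arm moves only by the tool jog_arm, never from a script. Its argument "series" is a list of rows, each a list of 6 numbers: the shift along the tool's x, y, z in mm, then the turn, a rotation vector about the tool's x, y, z in rad. In form: [[dx, dy, dz, rx, ry, rz], ...]. A call has exactly 10 rows; each row shifts and turns the commanded pose from where the row before left it, along the tool's axes as they then stand; what a row does not reach is not made up. A row lasts 1/12 s, in which the tool goes at most 41.7 mm and 7.16 degrees, less where a joint would pass 70% of its speed; a pose out of reach is approached as far as the arm can. A call with a gripper value outside its range is refused whole. "jaw" is the finger opening in mm, from 0 to 87, set as the call begins (left out, the last holds). The fingers move at their own pace and stop on an object; the grip force is fixed at half the most. Time passes only in rows, so rows that do not move let the fingers close, or fill a call up. It gives the time, the measured TCP pose, the force, the opening and the grip force at its end, in the units of the state.
- observe(): the state, without advancing time (a new reading comes with each control period).
- snapshot(name): name is "scene" or "top" or "wrist"; returns a dict with "pixels" (384x512x3 uint8, red, green, blue), "depth" (384x512 float32, mm along the optical axis (not along the pixel's ray), 0 where there is no reading), "fx", "fy", "cx", "cy" (pixels), "k1" (the pictures are not rectified: a ray, as slopes to the right and down, at radius r is drawn at 1 + k1 r^2 times it, then the intrinsics apply), "world_from_camera" (4x4, takes a point from camera to world coordinates). Camera axes: x right, y up, looking along -z (the intrinsics and any distortion apply to the point x, -y, -z); pixel columns grow to the right and rows downward; lengths in mm; the calibration is good to about 2 mm. A picture is of the moment at which its call begins.
- hand_in(): hands the job in; it is judged then, once.
The state is a dict: "t": time; "qpos": joint angles; "joint_velocities": joint speeds; "joint_torque": joint torques, N m; "ee_pos": TCP position; "tcp_rot": TCP orientation; "force": force on the tool from outside, world axes, zero at the start; "moment": the same for the moment, N m; "grip_width": finger opening in mm; "grasp_force": force on a finger pad.
Only numpy, scipy, OpenCV 4.12 (cv2) and the standard library are available. Lean on these libraries where they do the work, as an engineer would, in place of code of your own. Each camera call takes 0.05 s, during which the arm holds its last target. There are 200 camera calls.

### The job

Take the window insert that has a raised step on one face out of the drying rack and lay it in the square pocket of the microscope's stage carriage, flat face up and step down, pressed fully home past the spring plunger so that it is flush, and let go of it. Then turn the handwheel clockwise until the carriage is right up against its stop under the objective. Leave the plain plate in the rack and everything else on the bench where it is.

Things in the scene. Friction and masses are not known exactly. Their poses are not given: they have to be found in the camera images.
- insert: Aluminium stage insert with a glass window: square plate 72 x 72 x 8 mm with a centred 56 x 56 mm step, 5 mm high, on one face only; 150 g. Origin: centre of the flat (stepless) face; +x points out of the flat face (plate x -8..0, step x -13..-8 mm); y, z along its edges (+-36 mm). Starts on edge in one of the rack's two slots, +z up, top edge 84 mm above the bench.
- blank: Plain plate of bare aluminium, 72 x 72 x 8 mm, no step, a small round mark in the middle; stands on edge in the rack's other slot. Origin and axes as the insert's. Not to be moved.
- rack: White fixed rack, 150 (x) x 95 (y) mm; origin: centre of its underside. Two slots at own x = -35 and +35 mm hold the plates on edge, square to own x, on a floor 12 mm high. Each slot is a pair of upright grooves, 55 mm high, gripping 6 mm of the plate's side edges; the middle 60 mm of the plate is open on both faces.
- pocket (a point): Centre of the carriage's square pocket at the carriage's top face, 50 mm above the bench; z up. Carriage 125 x 125 mm, dark steel, slides along own -y. Pocket 75 x 75 mm, walls along own x and y, 8 mm deep to a ledge 8 mm wide all round; inside it a 59 x 59 mm recess goes 6 mm deeper, for the step. A seated insert's flat face is flush with the carriage top.
- plunger_nose (a point): Tip of the round steel nose (20 mm ball) of the spring plunger in the middle of the pocket's own +x wall, 6.5 mm below the carriage top. It stands 4 mm out of the wall and springs back (3 N to start, 1 N per mm). It holds that edge of an unpressed insert several mm too high; 5 to 15 N straight down on that edge pushes it past.
- carriage (a joint): Position of the stage carriage on its rail, m: 0 at the loading end, 0.22 when it touches the stop under the objective. Coupled to the handwheel.
- handwheel (a joint): Angle of the handwheel, rad, growing clockwise seen from above; drives the carriage 110 mm per turn (two turns, 12.57 rad, for the whole travel).
- handwheel_axis (a point): Centre of the handwheel (flat aluminium disc, 92 mm across, vertical axis) at its top face, 42 mm above the bench.
- handle (a point): Point on the axis of the handwheel's upright, freely spinning black handle (15 mm diameter, standing 42 mm up from the disc, top at 84 mm above the bench), 14 mm below the handle's top; 34 mm from the wheel's axis.
- scope: White microscope with stage base, fixed; origin on the bench under the pocket's place at carriage 0. Base x +-75, y -440..200 mm. Handwheel axis at own (0, 145). Objective (28 mm wide, lower end 135 mm up) and nosepiece (64 mm wide, from 220 mm up) at (0, -220). Arm 80 mm wide, 270 mm up, from y -185 to the column (100 x 90 mm) at y -385; 440 mm high. Stop block at y -283.
- beaker: Glass beaker, 72 mm across, 95 mm high, bystander; origin under its centre.
- petri: Closed clear Petri dish, 94 mm across, 17 mm high, bystander; origin under its centre.
- slidebox: Blue slide box, 90 x 110 x 35 mm, bystander; origin under its centre.
- dropper: Small amber bottle, 36 mm across, 75 mm high, bystander; origin under its centre.
- scraper: Small spatula, 150 mm long, lying on the bench, bystander.
- eyepiece: Spare black eyepiece standing on the bench, 38 mm across, 50 mm high, bystander; origin under its centre.
Things that resemble listed ones, but are neither listed nor needed, are in the scene too. What is shaped like the insert but blue, pink or purple is not meant.

How it is judged:
By the outcome, as a careful person would: the job done as asked, in the order asked, and still so for the second after the job is handed in, with the robot touching nothing.
It also fails if it takes over 69 s, if anything falls off the work surface, if the arm or the gripper's body presses on something with over 40 N, if the wrist force passes 120 N, or if a joint passes its speed limit or range.

## Working session

There is one attempt and no reset: what is moved stays moved. The work goes in short steps, Python scripts to look and compute and a tool call to move; the robot and the scene stay as the last step left them, time stands still between calls to the robot, and variables do not carry over. Pictures are saved under pics/ and viewed, at most 13 in all, crops included, and the job is handed in when it is done.

Besides the shell and the picture viewer there is one more tool, called after "Emit:" by a JSON object that holds its "fn" and its "kwargs". jog_arm: Moves the arm, as the interface text tells. Its arguments: {"type":"object","properties":{"series":{"type":"array"},"jaw":{"type":"number"}},"required":["series"]}

```bash
mkdir -p pics; cat > h.py <<'E'
import numpy as np, cv2, pickle
from station import observe, snapshot, hand_in
def snap(name,fn=None):
    s=snapshot(name)
    if fn: cv2.imwrite('pics/'+fn+'.png',s['pixels'][:,:,::-1]); pickle.dump(s,open(fn+'.pkl','wb'))
    return s
def load(fn): return pickle.load(open(fn+'.pkl','rb'))
def ray(s,u,v):
    K=np.array([[s['fx'],0,s['cx']],[0,s['fy'],s['cy']],[0,0,1.]])
    p=cv2.undistortPoints(np.array([[[u,v]]],float),K,np.array([s['k1'],0,0,0,0.]))[0,0]
    T=np.array(s['world_from_camera']); d=T[:3,:3]@np.array([p[0],-p[1],-1.]); return T[:3,3],d
def onz(s,u,v,z):
    o,d=ray(s,u,v); return o+d*(z-o[2])/d[2]
def dep(s,u,v):
    o,d=ray(s,u,v); return o+d*s['depth'][int(round(v)),int(round(u))]
def tri(s1,p1,s2,p2):
    o1,d1=ray(s1,*p1);o2,d2=ray(s2,*p2)
    t=np.linalg.lstsq(np.c_[d1,-d2],o2-o1,rcond=None)[0]
    a,b=o1+d1*t[0],o2+d2*t[1]; return (a+b)/2,np.linalg.norm(a-b)
def cloud(s):
    K=np.array([[s['fx'],0,s['cx']],[0,s['fy'],s['cy']],[0,0,1.]])
    h,w=s['depth'].shape; vv,uu=np.mgrid[:h,:w]
    p=cv2.undistortPoints(np.stack([uu,vv],-1).reshape(-1,1,2).astype(float),K,np.array([s['k1'],0,0,0,0.])).reshape(h,w,2)
    d=s['depth'][...,None]; T=np.array(s['world_from_camera'])
    c=np.concatenate([p[...,:1]*d,-p[...,1:]*d,-d],-1)@T[:3,:3].T+T[:3,3]
    c[s['depth']<=0]=np.nan; return c
E
python3 - <<'E'
from h import *
o=observe(); print(o['ee_pos'],o['tcp_rot'],o['grip_width'],o['t'])
for n in('scene','top','wrist'):
    s=snap(n,n+'0'); print(n,s['fx'],s['k1'],np.round(s['world_from_camera'],3).tolist(),(s['depth']>0).mean())
a=np.hstack([cv2.imread('pics/%s0.png'%n) for n in('scene','top')]); print(a.shape)
E
```

```text
[188.76292392 621.4429303  186.86378514] [-3.14000277e+00  1.07954309e-04  2.84671943e+00] 87.1497521637023 0.0
scene 357.7783634175096 -0.03392788420333783 [[0.211, -0.743, 0.635, 1267.586], [0.977, 0.172, -0.124, -68.117], [-0.016, 0.647, 0.762, 996.498], [0.0, 0.0, 0.0, 1.0]] 0.9959259033203125
top 378.1495880731397 0.01547943117828572 [[-0.009, 0.996, -0.092, 398.076], [-1.0, -0.01, -0.018, 67.672], [-0.019, 0.092, 0.996, 1156.561], [0.0, 0.0, 0.0, 1.0]] 0.9959971110026041
wrist 339.06106813159147 -0.08075539738224367 [[0.29, -0.924, -0.251, 119.761], [0.957, 0.279, 0.079, 641.688], [-0.003, -0.263, 0.965, 384.619], [0.0, 0.0, 0.0, 1.0]] 0.9957733154296875
(384, 1024, 3)
```

View pics/top0.png

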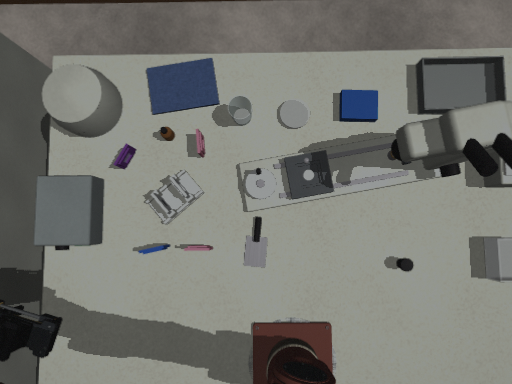

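View pics/scene0.png

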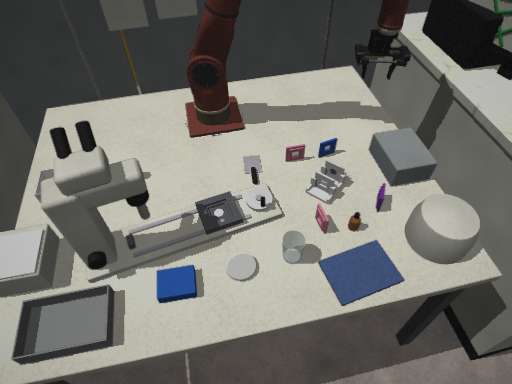

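Top view shows the rack at about (173,196), the carriage at (308,175), the handwheel at (261,184) with its handle at about (258,171). The scene view shows the rack at (328,182) and the carriage at (220,212). Candidates for the insert are the two plates in the rack (top ~(163,205) and ~(185,187)). The coloured lookalikes, to be ruled out, are pink (200,143), purple (125,156), blue (154,248) and pink (197,247).

```bash
python3 - <<'E'
from h import *
t=load('top0');s=load('scene0')
a=t['pixels'][160:232,138:212,::-1];b=s['pixels'][152:212,295:357,::-1];c=t['pixels'][140:212,236:336,::-1];d=s['pixels'][180:240,190:290,::-1]
f=lambda x,w,h:cv2.resize(x,(w,h),interpolation=cv2.INTER_CUBIC)
cv2.imwrite('pics/crop1.png',np.vstack([np.hstack([f(a,308,300),f(b,310,300)]),np.hstack([f(c,309,222),f(d,309,222)])]))
C=cloud(t)
for z0,z1 in((8,16),(40,58),(62,75),(76,95)):
    m=(C[...,2]>z0)&(C[...,2]<z1); m[:160]=0;m[232:]=0;m[:,:138]=0;m[:,212:]=0
    v,u=np.nonzero(m); P=C[m]; print(z0,z1,len(P),P.mean(0).round(1) if len(P) else'',P.min(0).round(0),P.max(0).round(0))
m=(C[...,2]>76)&(C[...,2]<95);m[:160]=0;m[232:]=0;m[:,:138]=0;m[:,212:]=0
n,l,st,ce=cv2.connectedComponentsWithStats(m.astype(np.uint8))
for i in range(1,n):
    P=C[l==i]; print(st[i],ce[i].round(1),P.mean(0).round(1)); 
    if len(P)>5:print(np.linalg.svd((P-P.mean(0))[:,:2],full_matrices=0)[1:])
for n_,(u,v) in dict(wheel=(262,184),handle=(258,171),car=(308,165),hole=(308,175)).items(): print(n_,dep(t,u,v).round(1))
E
```

```text
8 16 814 [492.1 346.5  12.3] [408. 263.   8.] [573. 428.  16.]
40 58 167 [486.1 344.1  52.6] [428. 285.  40.] [556. 410.  58.]
62 75 41 [486.5 343.5  69.3] [439. 297.  62.] [535. 395.  75.]
76 95 179 [492.3 347.5  83.6] [442. 297.  76.] [542. 400.  90.]
[170 177  18  21  94] [178.1 186.8] [513.6 323.1  83. ]
(array([197.08041871,  34.2333969 ]), array([[-0.76368854, -0.64558487],
       [-0.64558487,  0.76368854]]))
[151 193  19  20  85] [159.8 202.6] [468.8 374.5  84.2]
(array([194.83351064,  23.81313513]), array([[-0.759468  , -0.65054466],
       [-0.65054466,  0.759468  ]]))
wheel [523.1  83.1  47.3]
handle [556.6  93.8  83.6]
car [579.7 -54.4  38.3]
hole [549.7 -53.9  37.7]
```

View pics/crop1.png

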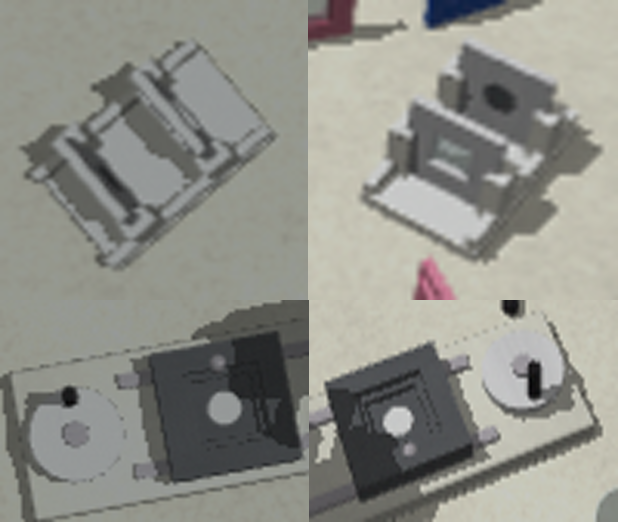

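The crop shows the near plate in the scene view (crop (455,150), world ≈ (514,323)) with a glass window. The far plate (crop (500,95), world ≈ (469,374)) carries a dark round mark, so it is the blank. The plunger nose is at the pocket's wall towards world +x. I'll move closer to see which face has the step.

Emit:
{"fn": "jog_arm", "kwargs": {"series": [[-19, -9, -10, 0, 0, 0], [-19, -9, -10, 0, 0, 0], [-19, -9, -10, 0, 0, 0], [-19, -9, -10, 0, 0, 0], [-19, -9, -10, 0, 0, 0], [-19, -9, -10, 0, 0, 0], [-19, -9, -10, 0, 0, 0], [-19, -9, 0, 0, 0, 0], [-19, -9, 0, 0, 0, 0], [-19, -9, 0, 0, 0, 0]]}}

```text
t: 0.98
ee_pos: [345.2, 479.8, 257.8]
tcp_rot: [-3.142, -0.0, 2.847]
force: [0.5, 0.9, -0.4]
grip_width: 87.1
grasp_force: 0.0
```

Emit:
{"fn": "jog_arm", "kwargs": {"series": [[-25, -12, 0, 0, 0, 0], [-25, -12, 0, 0, 0, 0], [-25, -12, 0, 0, 0, 0], [-25, -12, 0, 0, 0, 0], [-25, -12, 0, 0, 0, 0], [-30, -14, 0, 0, 0, 0.114], [-30, -14, 0, 0, 0, 0.114], [0, 0, 0, 0, 0, 0.114], [0, 0, 0, 0, 0, 0.114], [0, 0, 0, 0, 0, 0.114]]}}

```text
t: 1.82
ee_pos: [493.7, 339.2, 257.4]
tcp_rot: [-3.141, 0.0, 2.27]
force: [-0.1, -0.1, 0.4]
grip_width: 87.4
grasp_force: 0.0
```

```bash
python3 - <<'E'
from h import *
s=snap('wrist','w1');o=observe();print(o['ee_pos'],o['tcp_rot'],np.round(o['qpos'],2),np.round(s['world_from_camera'],2).tolist())
E
```

```text
[493.41192629 339.57617131 257.40771139] [-3.14100380e+00 -2.57848911e-05  2.26187023e+00] [-0.96  0.2   0.34  1.5  -0.07  1.45  0.07] [[0.77, -0.62, -0.17, 447.19], [0.64, 0.74, 0.2, 393.19], [-0.0, -0.26, 0.96, 455.11], [0.0, 0.0, 0.0, 1.0]]
```

View pics/w1.png

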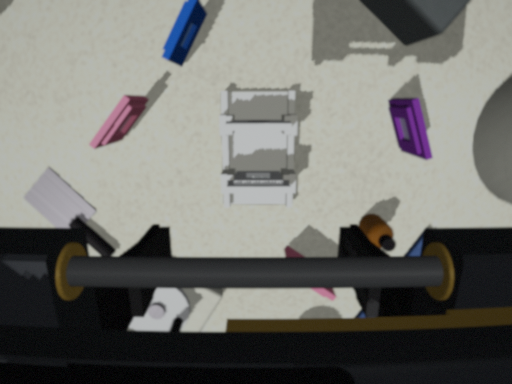

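The wrist view shows the rack at (258,150), with the insert at (258,178) and the blank at (258,125). I'll get the step side from depth profiles and a close crop.

```bash
python3 - <<'E'
from h import *
s=load('w1');C=cloud(s)
a=s['pixels'][80:215,210:310,::-1]; b=load('scene0')['pixels'][160:212,295:357,::-1]
f=lambda x,w,h:cv2.resize(x,(w,h),interpolation=cv2.INTER_CUBIC)
cv2.imwrite('pics/crop2.png',np.hstack([f(a,400,540),f(b,400,335) if 0 else cv2.copyMakeBorder(f(b,400,335),0,205,0,0,cv2.BORDER_CONSTANT)]))
th=-0.866; n=np.array([np.cos(th),np.sin(th)]); 
for u in(240,258,276):
    print(u,[(v,*(np.round([C[v,u,:2]@n,C[v,u,2]],1))) for v in range(110,200,2)] if u==258 else '')
m=(C[...,2]>78)&(C[...,2]<92); m[:80]=0;m[215:]=0;m[:,:210]=0;m[:,310:]=0
k,l,st,ce=cv2.connectedComponentsWithStats(m.astype(np.uint8))
for i in range(1,k):
    P=C[l==i]
    if len(P)>20:
        r=cv2.minAreaRect(P[:,:2].astype(np.float32)); print(st[i],P.mean(0).round(1),r)
E
```

```text
240 
258 [(110, np.float64(1.9), np.float64(11.3)), (112, np.float64(4.3), np.float64(14.1)), (114, np.float64(6.8), np.float64(14.0)), (116, np.float64(9.4), np.float64(13.5)), (118, np.float64(12.0), np.float64(11.9)), (120, np.float64(13.0), np.float64(39.8)), (122, np.float64(13.3), np.float64(72.8)), (124, np.float64(14.8), np.float64(84.3)), (126, np.float64(16.9), np.float64(83.9)), (128, np.float64(18.9), np.float64(85.9)), (130, np.float64(21.2), np.float64(84.6)), (132, np.float64(29.7), np.float64(13.1)), (134, np.float64(32.3), np.float64(12.5)), (136, np.float64(34.8), np.float64(13.9)), (138, np.float64(37.5), np.float64(12.8)), (140, np.float64(40.1), np.float64(12.3)), (142, np.float64(42.6), np.float64(13.5)), (144, np.float64(45.4), np.float64(11.4)), (146, np.float64(47.9), np.float64(12.5)), (148, np.float64(50.4), np.float64(13.2)), (150, np.float64(53.1), np.float64(13.0)), (152, np.float64(55.7), np.float64(13.4)), (154, np.float64(58.5), np.float64(11.9)), (156, np.float64(60.8), np.float64(14.4)), (158, np.float64(63.6), np.float64(13.3)), (160, np.float64(66
[... 433 characters left out ...]
np.float64(77.6)), (182, np.float64(80.8), np.float64(76.9)), (184, np.float64(83.3), np.float64(76.6)), (186, np.float64(83.5), np.float64(85.0)), (188, np.float64(85.7), np.float64(85.7)), (190, np.float64(88.2), np.float64(85.0)), (192, np.float64(90.7), np.float64(84.2)), (194, np.float64(112.8), np.float64(13.1)), (196, np.float64(115.8), np.float64(12.5)), (198, np.float64(118.4), np.float64(13.2))]
276 
[225 122  67   9 535] [467.3 374.6  84.7] ((467.53631591796875, 374.82513427734375), (71.96377563476562, 8.23809814453125), 40.6756706237793)
[227 183  64  11 521] [512.1 321.8  84.2] ((512.4093627929688, 322.36639404296875), (71.84178924560547, 10.372832298278809), 41.429996490478516)
```

View pics/crop2.png

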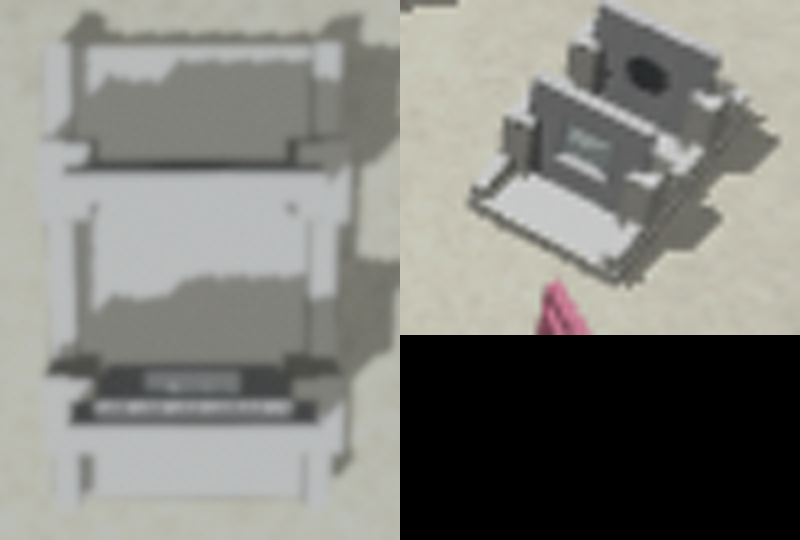

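The crop shows the step (z≈77, n 78–83) on the side facing the blank. The flat face therefore points away from it, towards +n = (0.65,-0.76), so I can approach it from the open side. First I'll look at the pocket and wheel from close up.

Emit:
{"fn": "jog_arm", "kwargs": {"series": [[-18, -10, 0, 0, 0, 0], [-18, -10, 0, 0, 0, 0], [-18, -10, 0, 0, 0, 0], [-18, -10, 0, 0, 0, 0], [-18, -10, 0, 0, 0, 0], [-18, -10, 0, 0, 0, 0], [-18, -10, 0, 0, 0, 0], [-18, -10, 0, 0, 0, 0], [-18, -10, 0, 0, 0, 0], [-18, -10, 0, 0, 0, 0]]}}

```text
t: 2.7
ee_pos: [533.9, 137.2, 257.6]
tcp_rot: [-3.141, -0.0, 2.28]
force: [0.1, 0.2, -0.8]
grip_width: 87.2
grasp_force: 0.0
```

Emit:
{"fn": "jog_arm", "kwargs": {"series": [[-29, -18, 0, 0, 0, 0], [-29, -18, 0, 0, 0, 0], [-29, -18, 0, 0, 0, 0], [-29, -17, 0, 0, 0, 0], [-29, -17, 0, 0, 0, 0], [0, 0, 0, 0, 0, 0.1], [0, 0, 0, 0, 0, 0.1], [0, 0, 0, 0, 0, 0.1], [0, 0, 0, 0, 0, 0.1], [0, 0, 0, 0, 0, 0.1]]}}

```text
t: 3.53
ee_pos: [560.9, -29.3, 257.6]
tcp_rot: [-3.141, -0.0, 1.775]
force: [0.4, -0.1, 0.8]
grip_width: 86.8
grasp_force: 0.0
```

```bash
python3 - <<'E'
from h import *
s=snap('wrist','w2');o=observe();print(o['ee_pos'],o['tcp_rot'],np.round(o['qpos'],2))
C=cloud(load('top0'))
for n,(r0,r1,c0,c1) in dict(pink1=(128,158,194,206),purple=(144,168,113,137),beaker=(95,127,226,254)).items():
    P=C[r0:r1,c0:c1].reshape(-1,3); P=P[P[:,2]>15]; print(n,P.mean(0).round(),np.nanpercentile(P[:,2],95))
E
```

```text
[560.94333824 -29.22475323 257.60344777] [-3.14128664e+00 -7.33417066e-06  1.76753515e+00] [-0.61  0.13  0.65  1.6  -0.08  1.44  0.25]
pink1 [647. 266.  58.] 74.99634094867908
purple [610. 490.  52.] 74.71512487118206
beaker [748. 146.  64.] 96.50067089789027
```

View pics/w2.png

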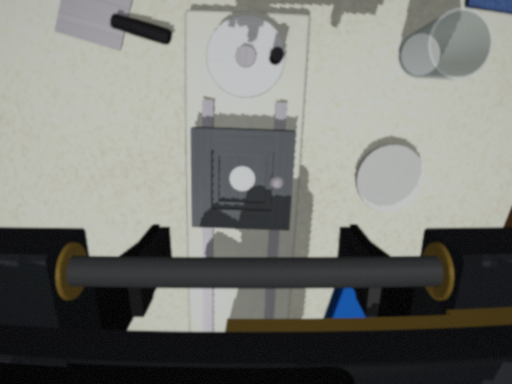

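The wrist view shows the carriage square at about (192–294, 129–229), the plunger nose at (277,183), the wheel centre at (246,55) and the handle top at (277,55).

```bash
python3 - <<'E'
from h import *
s=load('w2');C=cloud(s);g=s['pixels'].astype(int).max(-1)
R=np.zeros(g.shape,bool);R[120:235,180:305]=1
m=R&(g<110)&(C[...,2]>44)&(C[...,2]<56)
m=cv2.morphologyEx(m.astype(np.uint8),cv2.MORPH_OPEN,np.ones((3,3)))
c=max(cv2.findContours(m,cv2.RETR_EXTERNAL,cv2.CHAIN_APPROX_NONE)[0],key=cv2.contourArea)[:,0]
P=np.array([onz(s,u,v,50)[:2] for u,v in c],np.float32);r=cv2.minAreaRect(P);print('carriage',r,np.median(C[m>0][:,2]))
# pocket: ledge/recess points
q=R&(C[...,2]<45)&(C[...,2]>30)&(g<110)
P=C[q];print('below top',len(P),np.histogram(P[:,2],bins=range(30,46))[0])
lam=-np.array([0]); th=np.deg2rad(r[2])
cx=np.array(r[0]);ys=np.array([np.cos(1.76),np.sin(1.76)])
B=cv2.boxPoints(r);e=B[1]-B[0];a=np.arctan2(e[1],e[0])
a=(a-1.76+np.pi/4)%(np.pi/2)-np.pi/4+1.76; print('y_s angle',a)
ys=np.array([np.cos(a),np.sin(a)]);xs=np.array([ys[1],-ys[0]])
Q=np.c_[(C[...,:2]-cx)@xs.reshape(2,1),(C[...,:2]-cx)@ys.reshape(2,1)] if 0 else np.stack([(C[...,:2]-cx)@xs,(C[...,:2]-cx)@ys],-1)
for z0,z1 in((39.5,45),(34,39.5)):
    k=R&(C[...,2]>z0)&(C[...,2]<z1)&(abs(Q[...,0])<50)&(abs(Q[...,1])<50);print(z0,k.sum(),np.percentile(Q[k],[1,5,50,95,99],axis=0).round(1).tolist())
# edges by gray profile in pocket along xs and ys
W=np.zeros(g.shape,bool);W[5:125,185:310]=1
k=W&(C[...,2]>38)&(C[...,2]<47)&(g>120);P=C[k][:,:2].astype(np.float32)
cc,rr=cv2.minEnclosingCircle(P);print('wheel',cc,rr,np.median(C[k][:,2]),P.mean(0))
k=W&(C[...,2]>76);P=C[k];print('handle',P.mean(0),P.min(0),P.max(0),len(P))
print('nose px',dep(s,277,183))
# wheel hub from row mask ellipse
E
```

```text
carriage ((550.5860595703125, -56.287132263183594), (123.74710083007812, 126.13666534423828), 10.017630577087402) 50.765888810482295
below top 2975 [ 13   3   8   8  26 243 674 479 101  19  43 242 616 407  93]
y_s angle 1.7456372
39.5 1370 [[-38.1, -37.8], [-36.9, -36.8], [-3.6, -3.5], [35.1, 34.8], [36.6, 36.0]]
34 2111 [[-29.9, -29.8], [-27.4, -27.6], [-0.8, -0.2], [25.9, 25.6], [28.2, 27.7]]
wheel (524.8436889648438, 86.56309509277344) 46.16835021972656 42.62281835287516 [523.064    86.25807]
handle [558.22975846  91.33977398  84.14279185] [551.64147731  83.98345705  76.4984668 ] [565.23452222  98.86417634  86.46355077] 173
nose px [592.58468408 -49.77742189  54.36418795]
```

Emit:
{"fn": "jog_arm", "kwargs": {"series": [[27.6, 6.5, 3, 0, 0, 0], [27.6, 6.5, 3, 0, 0, 0], [27.6, 6.5, 3, 0, 0, 0], [27.6, 6.5, 3, 0, 0, 0], [27.6, 6.5, 3, 0, 0, 0], [27.6, 6.5, 3, 0, 0, 0], [27.6, 6.5, 3, 0, 0, 0], [27.6, 6.5, 3, 0, 0, 0], [27.6, 6.5, 3, 0, 0, 0], [27.6, 6.5, 3, 0, 0, 0]]}}

```text
t: 4.42
ee_pos: [567.9, 255.7, 227.5]
tcp_rot: [-3.141, -0.0, 1.782]
force: [0.1, 0.0, -0.0]
grip_width: 87.1
grasp_force: 0.0
```

Emit:
{"fn": "jog_arm", "kwargs": {"series": [[0, 0, 0, 0, 0, -0.102], [0, 0, 0, 0, 0, -0.102], [0, 0, 0, 0, 0, -0.102], [0, 0, 0, 0, 0, -0.102], [0, 0, 0, 0, 0, -0.104], [0, 0, 0, 0, 0.1, 0], [0, 0, 0, 0, 0.1, 0], [0, 0, 0, 0, 0.1, 0], [0, 0, 0, 0, 0.1, 0], [0, 0, 0, 0, 0, 0]]}}

```text
t: 5.25
ee_pos: [569.9, 248.8, 225.1]
tcp_rot: [-3.139, -0.404, 2.284]
force: [0.4, -1.1, -0.7]
grip_width: 87.1
grasp_force: 0.0
```

Emit:
{"fn": "jog_arm", "kwargs": {"series": [[0, 0, 0, 0, 0.108, 0], [0, 0, 0, 0, 0.108, 0], [0, 0, 0, 0, 0.108, 0], [0, 0, 0, 0, 0.108, 0], [0, 0, 0, 0, 0.108, 0], [0, 0, 0, 0, 0.107, 0], [0, 0, 0, 0, 0, 0], [0, 0, 0, 0, 0, 0], [0, 0, 0, 0, 0, 0], [0, 0, 0, 0, 0, 0]]}}

```text
t: 6.08
ee_pos: [568.1, 255.5, 229.9]
tcp_rot: [3.133, -1.043, 2.299]
force: [0.4, 1.2, 0.9]
grip_width: 87.4
grasp_force: 0.0
```

```bash
cat >> h.py <<'E'
from scipy.spatial.transform import Rotation as Ro
def goto(target,rpy=None,R=None):
    "tool-frame shift and rotvec from now to the target"
    o=observe(); A=Ro.from_euler('xyz',o['tcp_rot']); B=R if R is not None else Ro.from_euler('xyz',rpy) if rpy is not None else A
    print('t',o['t'],'pos',np.round(o['ee_pos'],1),'rpy',np.round(o['tcp_rot'],3),'q',np.round(o['qpos'],2),'F',np.round(o['force'],1))
    print('shift',A.inv().apply(np.array(target)-o['ee_pos']).round(1),'rot',(A.inv()*B).as_rotvec().round(4))
n=np.array([.651,-.759,0]);e=np.array([.759,.651,0]);up=np.array([0,0,1.])
xs=np.array([.985,.174,0]);ys=np.array([-.174,.985,0]);pocket=np.array([550.3,-56.5,50])
def pickR(phi):
    z=-n*np.cos(phi)-up*np.sin(phi);x=up*np.cos(phi)-n*np.sin(phi);return Ro.from_matrix(np.c_[x,np.cross(z,x),z])
E
python3 - <<'E'
from h import *
goto(178.3*n+598.8*e+127*up,R=pickR(np.pi/6))
s=snap('wrist','w3');C=cloud(s)
m=(C[...,2]>79)&(C[...,2]<90)&(C@n<110)&(C@n>70)&(abs(C@e-599)<60)
P=C[m];print(len(P),np.percentile(P@n,[1,50,99]).round(1),np.percentile(P@e,[1,99]).round(1))
m=(C[...,2]>45)&(C[...,2]<80)&(C@n<110)&(C@n>70)&(abs(C@e-599)<20)
P=C[m];print('face',len(P),np.percentile(P@n,[5,50,95]).round(1))
E
```

```text
t 6.0833 pos [568.1 255.5 229.9] rpy [ 3.133 -1.043  2.299] q [-0.21  0.75  0.29  1.19 -0.94  1.99  0.77] F [0.4 1.2 0.9]
shift [-90.1   0.7  49.8] rot [-0.0082  0.0042  0.0098]
579 [86.  92.2 95. ] [563.1 634. ]
face 207 [93.4 94.1 94.8]
```

Emit:
{"fn": "jog_arm", "kwargs": {"series": [[-11, 0, 6, 0, 0, 0], [-11, 0, 6, 0, 0, 0], [-11, 0, 6, 0, 0, 0], [-11, 0, 6, 0, 0, 0], [-11, 0, 6, 0, 0, 0], [-11, 0, 6, 0, 0, 0], [-11, 0.7, 6, 0, 0, 0.01], [-13, 0, 8, 0, 0, 0], [0, 0, 0, 0, 0, 0], [0, 0, 0, 0, 0, 0]]}}

```text
t: 6.97
ee_pos: [569.4, 253.2, 123.7]
tcp_rot: [-3.121, -1.048, 2.266]
force: [0.5, -0.8, 0.9]
grip_width: 87.1
grasp_force: 0.0
```

```bash
python3 - <<'E'
from h import *
goto(92.3*n+598.6*e+77*up,R=pickR(np.pi/6))
E
```

```text
t 6.9667 pos [569.4 253.2 123.7] rpy [-3.121 -1.048  2.266] q [-0.21  0.86  0.29  1.25 -0.92  1.89  0.88] F [ 0.5 -0.8  0.9]
shift [ 2.6  2.4 98. ] rot [-0.0087 -0.001  -0.0071]
```

Emit:
{"fn": "jog_arm", "kwargs": {"series": [[0.4, 0.4, 12, -0.009, 0, -0.007], [0.4, 0.4, 12, 0, 0, 0], [0.4, 0.4, 12, 0, 0, 0], [0.4, 0.4, 12, 0, 0, 0], [0.4, 0.4, 10, 0, 0, 0], [0.4, 0.4, 8, 0, 0, 0], [0.2, 0, 6, 0, 0, 0], [0, 0, 5, 0, 0, 0], [0, 0, 5, 0, 0, 0], [0, 0, 0, 0, 0, 0]]}}

```text
t: 7.8
ee_pos: [523.9, 310.3, 85.7]
tcp_rot: [3.139, -1.048, 2.283]
force: [-0.0, 0.8, -0.1]
grip_width: 87.0
grasp_force: 0.0
```

```bash
python3 - <<'E'
from h import *
goto(92.3*n+598.6*e+77*up,R=pickR(np.pi/6))
s=snap('wrist','w4')
E
```

```text
t 7.8 pos [523.9 310.3  85.7] rpy [ 3.139 -1.048  2.283] q [-0.29  0.82  0.26  1.41 -0.94  1.75  0.92] F [-0.   0.8 -0.1]
shift [-0.9 -1.1 15.8] rot [ 0.0005 -0.0003  0.0015]
```

View pics/w4.png

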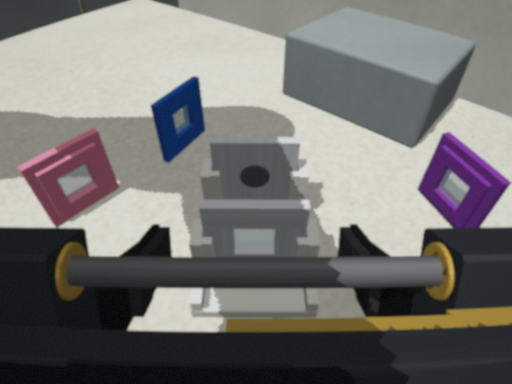

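The wrist view shows the insert's flat face with its window at (254,240), centred between the fingertips at (150,245) and (355,245). The blank with its round mark is behind it at (254,175). I'll advance and grip the side edges.

Emit:
{"fn": "jog_arm", "kwargs": {"series": [[-0.9, -1.1, 4, 0, 0, 0], [0, 0, 4, 0, 0, 0], [0, 0, 4, 0, 0, 0], [0, 0, 3.8, 0, 0, 0], [0, 0, 0, 0, 0, 0], [0, 0, 0, 0, 0, 0], [0, 0, 0, 0, 0, 0], [0, 0, 0, 0, 0, 0], [0, 0, 0, 0, 0, 0], [0, 0, 0, 0, 0, 0]]}}

```text
t: 8.68
ee_pos: [515.3, 318.9, 77.4]
tcp_rot: [3.138, -1.047, 2.283]
force: [0.7, -1.2, 0.1]
grip_width: 86.7
grasp_force: 0.0
```

Emit:
{"fn": "jog_arm", "kwargs": {"series": [[0, 0, 0, 0, 0, 0], [0, 0, 0, 0, 0, 0], [0, 0, 0, 0, 0, 0], [0, 0, 0, 0, 0, 0], [0, 0, 0, 0, 0, 0], [0, 0, 0, 0, 0, 0], [0, 0, 0, 0, 0, 0], [0, 0, 0, 0, 0, 0], [0, 0, 0, 0, 0, 0], [0, 0, 0, 0, 0, 0]], "jaw": 66}}

```text
t: 9.52
ee_pos: [515.1, 319.0, 77.3]
tcp_rot: [3.138, -1.047, 2.283]
force: [-0.2, -0.1, 0.2]
grip_width: 65.9
grasp_force: 0.0
```

```bash
python3 - <<'E'
from h import *
goto(92.3*n+598.6*e+77*up,R=pickR(np.pi/6))
A=Ro.from_euler('xyz',observe()['tcp_rot']);print('up in tool',A.inv().apply(up).round(3))
E
```

```text
t 9.5167 pos [515.1 319.   77.3] rpy [ 3.138 -1.047  2.283] q [-0.3   0.81  0.25  1.44 -0.94  1.73  0.93] F [-0.2 -0.1  0.2]
shift [ 0.2 -0.1  1. ] rot [0.0011 0.0002 0.0015]
up in tool [ 0.866  0.002 -0.5  ]
```

The fingers closed to 66 mm without contact, so the tips are just in front of the plate. I'll reopen, go 4.5 mm deeper along -n and close again.

Emit:
{"fn": "jog_arm", "kwargs": {"series": [[0, 0, 0, 0, 0, 0], [0, 0, 0, 0, 0, 0], [0, 0, 0, 0, 0, 0], [0, 0, 0, 0, 0, 0], [0, 0, 0, 0, 0, 0], [0, 0, 0, 0, 0, 0], [0.7, 0, 1.3, 0, 0, 0], [0.7, 0, 1.3, 0, 0, 0], [0.8, 0, 1.3, 0, 0, 0], [0, 0, 0, 0, 0, 0]], "jaw": 87}}

```text
t: 10.35
ee_pos: [511.9, 322.8, 77.4]
tcp_rot: [3.138, -1.047, 2.283]
force: [1.2, 0.5, -0.7]
grip_width: 86.9
grasp_force: 0.0
```

Emit:
{"fn": "jog_arm", "kwargs": {"series": [[0, 0, 0, 0, 0, 0], [0, 0, 0, 0, 0, 0], [0, 0, 0, 0, 0, 0], [0, 0, 0, 0, 0, 0], [0, 0, 0, 0, 0, 0], [0, 0, 0, 0, 0, 0], [0, 0, 0, 0, 0, 0], [0, 0, 0, 0, 0, 0], [0, 0, 0, 0, 0, 0], [0, 0, 0, 0, 0, 0]], "jaw": 66}}

```text
t: 11.18
ee_pos: [512.2, 322.4, 77.3]
tcp_rot: [3.138, -1.047, 2.283]
force: [-0.1, 0.0, 1.0]
grip_width: 65.9
grasp_force: 0.0
```

```bash
python3 - <<'E'
from h import *
s=snap('wrist','w5'); o=observe()
a=s['pixels'][150:330,110:400,::-1]; b=snap('scene','sc5')['pixels'][130:210,290:390,::-1]
cv2.imwrite('pics/crop5.png',np.hstack([cv2.resize(a,(480,300),interpolation=2),cv2.resize(b,(320,300),interpolation=2)]))
C=cloud(s);m=(C[...,2]>20)&(C[...,2]<80)&(C@n<110)&(C@n>70)&(abs(C@e-599)<30)
P=C[m];print('face',len(P),np.percentile(P@n,[5,50,95]).round(1),P[:,2].max())
E
```

```text
face 2998 [88.2 93.8 94.5] 79.9976152362816
```

View pics/crop5.png

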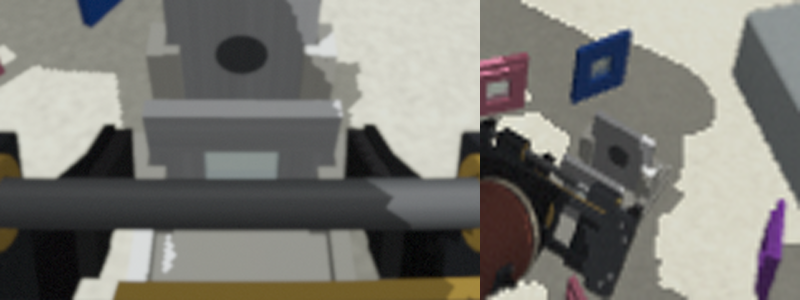

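The crop shows the insert's top edge at (240,125) with the fingers' dark outlines at (110,150) and (375,150). I'll check where the fingertips really are, from depth.

```bash
python3 - <<'E'
from h import *
s=load('w5');o=observe();A=Ro.from_euler('xyz',o['tcp_rot']);C=cloud(s)
T=(C-np.array(o['ee_pos']));L=A.inv().apply(T.reshape(-1,3)).reshape(T.shape)
# fingers: L in tool frame
for u in (165,175,185,190,320,330,340,345):
    print(u,[(v,*L[v,u].round(0).astype(int)) for v in range(222,330,12) if np.isfinite(L[v,u,0])])
K=np.array(s['world_from_camera']);
for p in ([0,33,0],[0,-33,0],[9.5,33,0],[9.5,-33,0],[0,0,0]):
    w=A.apply(p)+o['ee_pos'];c=np.linalg.inv(K)@np.r_[w,1];x,y=c[0]/-c[2],-c[1]/-c[2];r=1+s['k1']*(x*x+y*y)
    print(p,s['cx']+s['fx']*x*r,s['cy']+s['fy']*y*r,-c[2])
E
```

```text
165 [(222, np.int64(-35), np.int64(-83), np.int64(93)), (234, np.int64(-42), np.int64(-80), np.int64(80)), (246, np.int64(12), np.int64(-40), np.int64(-63)), (258, np.int64(33), np.int64(-24), np.int64(-119)), (270, np.int64(32), np.int64(-23), np.int64(-123)), (282, np.int64(28), np.int64(-24), np.int64(-122)), (294, np.int64(1), np.int64(-35), np.int64(-85)), (306, np.int64(-4), np.int64(-36), np.int64(-85)), (318, np.int64(-80), np.int64(-66), np.int64(13))]
175 [(222, np.int64(-35), np.int64(-74), np.int64(92)), (234, np.int64(10), np.int64(-39), np.int64(-47)), (246, np.int64(10), np.int64(-36), np.int64(-60)), (258, np.int64(34), np.int64(-21), np.int64(-120)), (270, np.int64(32), np.int64(-21), np.int64(-123)), (282, np.int64(28), np.int64(-21), np.int64(-123)), (294, np.int64(-4), np.int64(-34), np.int64(-76)), (306, np.int64(-76), np.int64(-61), np.int64(22)), (318, np.int64(-80), np.int64(-59), np.int64(13))]
185 [(222, np.int64(-35), np.int64(-65), np.int64(93)), (234, np.int64(10), np.int64(-34), np.int64(-46)), (246, np.int64(5), np.int64(-34), np.int64(-48)), (258, np.i
[... 2231 characters left out ...]
nt64(81)), (246, np.int64(11), np.int64(38), np.int64(-63)), (258, np.int64(33), np.int64(22), np.int64(-119)), (270, np.int64(32), np.int64(21), np.int64(-123)), (282, np.int64(29), np.int64(21), np.int64(-124)), (294, np.int64(1), np.int64(33), np.int64(-85)), (306, np.int64(-3), np.int64(34), np.int64(-86)), (318, np.int64(24), np.int64(20), np.int64(-131))]
[0, 33, 0] 309.4289538683199 220.82898498408858 209.59740392909907
[0, -33, 0] 202.9542157802602 220.8327500646893 209.66823216806142
[9.5, 33, 0] 310.1111877147894 206.21068176337917 207.09693033793957
[9.5, -33, 0] 202.309684804946 206.2152115849896 207.16775857690186
[0, 0, 0] 256.19421707035974 220.8875147340488 209.63281804858025
```

```bash
python3 - <<'E'
from h import *
o=observe();A=Ro.from_euler('xyz',o['tcp_rot'])
for f in('w5','sc5'):
    s=load(f);C=cloud(s);g=s['pixels'].max(-1)
    L=A.inv().apply((C-np.array(o['ee_pos'])).reshape(-1,3)).reshape(C.shape)
    m=(abs(L[...,0])<13)&(abs(L[...,1])>25)&(abs(L[...,1])<65)&(L[...,2]>-75)&(L[...,2]<15)&(g<90)
    for sg in(-1,1):
        k=m&(L[...,1]*sg>0);P=L[k];print(f,sg,len(P),np.histogram(P[:,2],bins=range(-75,20,5))[0])
        if len(P): print(np.abs(P[P[:,2]>-50]).mean(0).round(1),np.median(P[P[:,2]>-50],axis=0) )
E
```

```text
w5 -1 1112 [ 61 123 130 136 125 130 116  77   0   0   0   0   0  36 131  47   0   0]
[ 7.4 34.  27.2] [  2.12889989 -34.22306262 -39.17579778]
w5 1 1112 [ 79 129 148 136 131 121 128  63   1   0   0   0   0  22 117  37   0   0]
[ 7.8 32.5 28.7] [  4.20644512  31.79760605 -40.26773468]
sc5 -1 19 [1 0 1 1 4 1 3 1 0 0 0 0 0 2 4 1 0 0]
[ 6.4 31.9 20.2] [ -1.29705585 -31.89832995  -7.0410255 ]
sc5 1 2 [0 0 0 0 0 0 0 0 0 0 0 0 0 1 1 0 0 0]
[ 1.6 31.1  5. ] [ 1.5841728  31.05525116 -5.0235173 ]
```

The fingers' visible ends lie about 36 mm behind the stated TCP, which agrees with the empty closing. From here on I take the tip as TCP −36 mm along z. I'll open and advance 33 mm along the tool.

Emit:
{"fn": "jog_arm", "kwargs": {"series": [[0, 0, 0, 0, 0, 0], [0, 0, 0, 0, 0, 0], [0, 0, 0, 0, 0, 0], [0, 0, 0, 0, 0, 0], [0, 0, 0, 0, 0, 0], [0, 0, 0, 0, 0, 0], [0, 0, 5, 0, 0, 0], [0, 0, 5, 0, 0, 0], [0, 0, 5, 0, 0, 0], [0, 0, 5, 0, 0, 0]], "jaw": 87}}

```text
t: 12.12
ee_pos: [500.3, 336.1, 67.0]
tcp_rot: [3.138, -1.047, 2.283]
force: [-0.4, 0.3, -0.5]
grip_width: 87.4
grasp_force: 0.0
```

Emit:
{"fn": "jog_arm", "kwargs": {"series": [[0, 0, 3, 0, 0, 0], [0, 0, 3, 0, 0, 0], [0, 0, 3, 0, 0, 0], [0, 0, 2, 0, 0, 0], [0, 0, 2, 0, 0, 0], [0, 0, 0, 0, 0, 0], [0, 0, 0, 0, 0, 0], [0, 0, 0, 0, 0, 0], [0, 0, 0, 0, 0, 0], [0, 0, 0, 0, 0, 0]]}}

```text
t: 12.95
ee_pos: [493.8, 344.0, 60.8]
tcp_rot: [3.138, -1.047, 2.283]
force: [-0.3, -0.6, -0.6]
grip_width: 86.7
grasp_force: 0.0
```

```bash
cat > tips.py <<'E'
from h import *
def tips(fn):
    s=snap('wrist',fn);o=observe();A=Ro.from_euler('xyz',o['tcp_rot']);C=cloud(s);g=s['pixels'].max(-1)
    L=A.inv().apply((C-np.array(o['ee_pos'])).reshape(-1,3)).reshape(C.shape)
    m=(abs(L[...,0])<13)&(abs(L[...,1])>25)&(abs(L[...,1])<65)&(L[...,2]>-75)&(L[...,2]<15)&(g<90)
    print('tips z hist from -75 by 5',np.histogram(L[m][:,2],bins=range(-75,20,5))[0])
    return s,o,A,C,L
E
python3 - <<'E'
from tips import *
s,o,A,C,L=tips('w6');print(o['ee_pos'],o['force'])
m=(L[...,2]>-70)&(L[...,2]<10)&(abs(L[...,1])<30)&(abs(C@n-90)<9);P=C[m];print('face n',np.percentile(P@n,[50,90]),len(P))
E
```

```text
tips z hist from -75 by 5 [173 270 258 285 273 271 310 380  34   0   0   0   0   0   0   0   0   0]
[493.74615391 344.02291231  60.85913615] [-0.25064079 -0.17882948  0.30567748]
face n [93.8418844  95.06189306] 5754
```

Emit:
{"fn": "jog_arm", "kwargs": {"series": [[0, 0, 0, 0, 0, 0], [0, 0, 0, 0, 0, 0], [0, 0, 0, 0, 0, 0], [0, 0, 0, 0, 0, 0], [0, 0, 0, 0, 0, 0], [0, 0, 0, 0, 0, 0], [0, 0, 0, 0, 0, 0], [0, 0, 0, 0, 0, 0], [0, 0, 0, 0, 0, 0], [0, 0, 0, 0, 0, 0]], "jaw": 66}}

```text
t: 13.83
ee_pos: [493.7, 344.2, 60.9]
tcp_rot: [3.138, -1.047, 2.283]
force: [0.5, 1.0, 1.3]
grip_width: 70.8
grasp_force: 30.0
```

Gripped at about 71 mm and 30 N. Lifting straight up.

Emit:
{"fn": "jog_arm", "kwargs": {"series": [[3.5, 0, -2, 0, 0, 0], [5.2, 0, -3, 0, 0, 0], [6.9, 0, -4, 0, 0, 0], [6.9, 0, -4, 0, 0, 0], [8.7, 0, -5, 0, 0, 0], [8.7, 0, -5, 0, 0, 0], [8.7, 0, -5, 0, 0, 0], [8.7, 0, -5, 0, 0, 0], [8.7, 0, -5, 0, 0, 0], [8.7, 0, -5, 0, 0, 0]]}}

```text
t: 14.67
ee_pos: [493.4, 344.1, 148.2]
tcp_rot: [3.137, -1.047, 2.283]
force: [0.1, 0.2, -1.8]
grip_width: 69.9
grasp_force: 30.0
```

```bash
python3 - <<'E'
from tips import *
s,o,A,C,L=tips('w7');print(o['ee_pos'],o['force'],o['grip_width'],o['grasp_force'])
m=(L[...,2]>-75)&(L[...,2]<20)&(abs(L[...,1])<26)&(L[...,0]<12)&(L[...,0]>-70)
P=L[m];print(len(P))
for x0 in range(-70,14,7):
    k=(P[:,0]>x0)&(P[:,0]<x0+7); print(x0,k.sum(),np.percentile(P[k],[10,50,90],axis=0)[:,2].round(1) if k.sum()>5 else'')
E
```

```text
tips z hist from -75 by 5 [134 233 281 278 260 246 254 292 108   0   0   0   0   0   0   0   0   0]
[494.09912406 344.3287261  150.27366332] [1.19123118 0.36161827 0.13048741] 70.1418131762084 29.99865084886551
4472
-70 0 
-63 307 [-6.8 -5.7 -4.5]
-56 495 [-10.5  -8.9  -7.4]
-49 552 [-14.3 -12.9 -11.2]
-42 385 [-16.8 -14.6 -12.3]
-35 0 
-28 0 
-21 0 
-14 245 [-34.7 -34.  -33.2]
-7 933 [-38.2 -36.7 -34.9]
0 1555 [-39.5 -37.2 -33.6]
7 0
```

View pics/w7.png

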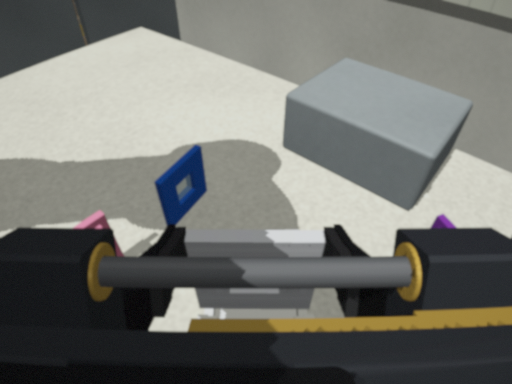

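The view shows the insert hanging between the fingers (plate at (255,265)), lifted clear with its face tilt unchanged. I'll raise it, turn it flat, then travel.

Emit:
{"fn": "jog_arm", "kwargs": {"series": [[8, 0, -5, 0, 0, 0], [8, 0, -5, 0, 0, 0], [8, 0, -5, 0, 0, 0], [8, 0, -5, 0, 0, 0], [0, 0, 0, 0, -0.1, 0], [0, 0, 0, 0, -0.12, 0], [0, 0, 0, 0, -0.12, 0], [0, 0, 0, 0, -0.12, 0], [0, 0, 0, 0, -0.12, 0], [0, 0, 0, 0, -0.12, 0]]}}

```text
t: 15.55
ee_pos: [495.3, 342.8, 186.9]
tcp_rot: [3.136, -0.342, 2.28]
force: [-1.1, 0.1, -1.7]
grip_width: 70.5
grasp_force: 30.0
```

Emit:
{"fn": "jog_arm", "kwargs": {"series": [[0, 0, 0, 0, -0.12, 0], [0, 0, 0, 0, -0.12, 0], [0, 0, 0, 0, -0.12, 0], [0, 0, 0, 0, -0.12, 0], [0, 0, 0, 0, -0.12, 0], [0, 0, 0, 0, -0.12, 0], [0, 0, 0, 0, -0.098, 0], [0, 0, 0, 0, 0, 0], [0, 0, 0, 0, 0, 0], [0, 0, 0, 0, 0, 0]]}}

```text
t: 16.38
ee_pos: [494.4, 342.6, 185.0]
tcp_rot: [3.14, 0.47, 2.277]
force: [0.4, 0.4, -0.9]
grip_width: 70.5
grasp_force: 30.0
```

```bash
cat >> h.py <<'E'
def placeR(delta,phi=np.pi/6):
    x=-xs*np.cos(phi)-up*np.sin(phi);z=-up*np.cos(phi)+xs*np.sin(phi)
    return Ro.from_rotvec(ys*delta)*Ro.from_matrix(np.c_[x,np.cross(z,x),z])
CEN=np.array([-28.1,0,-23.3])
def place(c,delta): R=placeR(delta); goto(c-R.apply(CEN),R=R)
E
python3 - <<'E'
from h import *
place(pocket+up*70-0.4*xs,.052)
t=load('top0');C=cloud(t);g=t['pixels'].astype(int).max(-1)
m=np.zeros(g.shape,np.uint8);m[140:205,278:338]=1
m&=((g<90)&(C[...,2]>44)&(C[...,2]<58)).astype(np.uint8)
c=max(cv2.findContours(m,0,1)[0],key=cv2.contourArea)[:,0]
print(cv2.minAreaRect(np.array([onz(t,u,v,50)[:2] for u,v in c],np.float32)))
E
```

```text
t 16.3833 pos [494.4 342.6 185. ] rpy [3.14  0.47  2.277] q [-1.26  0.29  0.33  1.64  0.37  1.35 -0.33] F [ 0.4  0.4 -0.9]
shift [-251.8 -229.8  237.8] rot [-4.693e-01 -9.000e-04 -9.263e-01]
((551.1305541992188, -54.67637634277344), (125.07395935058594, 124.99500274658203), 9.766923904418945)
```

Emit:
{"fn": "jog_arm", "kwargs": {"series": [[0, 0, 0, -0.052, 0, -0.103], [0, 0, 0, -0.052, 0, -0.103], [0, 0, 0, -0.052, 0, -0.103], [0, 0, 0, -0.052, 0, -0.103], [0, 0, 0, -0.052, 0, -0.103], [0, 0, 0, -0.052, 0, -0.103], [0, 0, 0, -0.052, 0, -0.103], [0, 0, 0, -0.052, 0, -0.103], [0, 0, 0, -0.052, 0, -0.103], [0, 0, 0, 0, 0, 0]]}}

```text
t: 17.22
ee_pos: [496.4, 338.5, 185.7]
tcp_rot: [-3.141, 0.471, -2.967]
force: [1.3, -0.5, -2.1]
grip_width: 70.7
grasp_force: 30.0
```

```bash
python3 - <<'E'
from h import *
place(pocket+up*70-0.4*xs,.052)
E
```

```text
t 17.2167 pos [496.4 338.5 185.7] rpy [-3.141  0.471 -2.967] q [-1.2  -0.08  0.31  2.02  0.43  0.87  0.64] F [ 1.3 -0.5 -2.1]
shift [  72.2 -398.3   74.8] rot [-0.0005 -0.0006 -0.    ]
```

Emit:
{"fn": "jog_arm", "kwargs": {"series": [[0, -25, 0, 0, 0, 0], [0, -28, 0, 0, 0, 0], [0, -28, 0, 0, 0, 0], [0, -28, 0, 0, 0, 0], [0, -28, 0, 0, 0, 0], [0, -28, 0, 0, 0, 0], [0, -28, 0, 0, 0, 0], [0, -28, 0, 0, 0, 0], [0, -28, 0, 0, 0, 0], [0, -28, 0, 0, 0, 0]]}}

```text
t: 18.05
ee_pos: [543.1, 67.6, 185.9]
tcp_rot: [3.141, 0.47, -2.973]
force: [1.6, -0.2, -2.4]
grip_width: 70.3
grasp_force: 30.0
```

Emit:
{"fn": "jog_arm", "kwargs": {"series": [[0, -28, 0, 0, 0, 0], [0, -28, 0, 0, 0, 0], [0, -28, 0, 0, 0, 0], [0, -28, 0, 0, 0, 0], [10, -9, 10, 0, 0, 0], [12, 0, 12, 0, 0, 0], [12, 0, 12, 0, 0, 0], [12, 0, 13, 0, 0, 0], [12, 0, 13, 0, 0, 0], [14, 0, 15, 0, 0, 0]]}}

```text
t: 18.88
ee_pos: [534.6, -56.0, 86.3]
tcp_rot: [3.141, 0.471, -2.973]
force: [0.7, -1.1, -2.5]
grip_width: 70.4
grasp_force: 30.0
```

```bash
python3 - <<'E'
from tips import *
place(pocket+up*70-0.4*xs,.052)
s,o,A,C,L=tips('w8');t=snap('top','t8')
E
```

```text
t 18.8833 pos [534.6 -56.   86.3] rpy [ 3.141  0.471 -2.973] q [-0.9  -0.31  0.93  2.32  0.28  0.57  1.6 ] F [ 0.7 -1.1 -2.5]
shift [-0.6 -3.2  0.1] rot [-0.0026 -0.0005 -0.0058]
tips z hist from -75 by 5 [196 265 289 253 267 258 223  60   0   0   0   0   0   0   0   0   0   0]
```

View pics/w8.png

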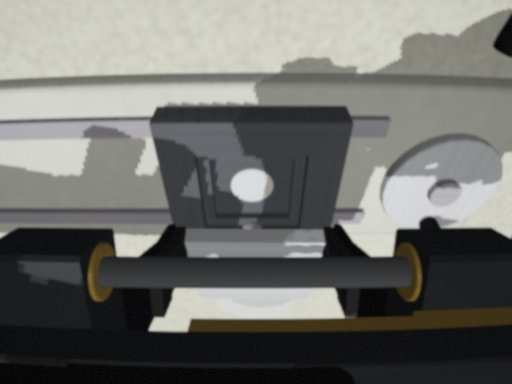

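The hover view shows the carriage (150–350, 105–225) beyond the held plate (255,245). But q2 and q4 are close to their limits in this lean, so I'll turn 90° so that the hand leans over the wheel side instead.

Emit:
{"fn": "jog_arm", "kwargs": {"series": [[-8, 0, -16, 0, 0, 0], [-12, 0, -24, 0, 0, 0], [-12, 0, -24, 0, 0, 0], [0, 0, 0, 0.055, 0, 0.107], [0, 0, 0, 0.055, 0, 0.107], [0, 0, 0, 0.055, 0, 0.107], [0, 0, 0, 0.055, 0, 0.107], [0, 0, 0, 0.055, 0, 0.107], [0, 0, 0, 0.055, 0, 0.107], [0, 0, 0, 0.055, 0, 0.107]]}}

```text
t: 19.82
ee_pos: [534.5, -54.5, 159.7]
tcp_rot: [-3.139, 0.476, 2.489]
force: [-0.6, -0.3, -1.3]
grip_width: 70.7
grasp_force: 30.0
```

Emit:
{"fn": "jog_arm", "kwargs": {"series": [[0, 0, 0, 0.055, 0, 0.107], [0, 0, 0, 0.055, 0, 0.107], [0, 0, 0, 0.055, 0, 0.107], [0, 0, 0, 0.055, 0, 0.107], [0, 0, 0, 0.055, 0, 0.107], [0, 0, 0, 0.055, 0, 0.107], [0, 0, 0, 0, 0, 0], [0, 0, 0, 0, 0, 0], [0, 0, 0, 0, 0, 0], [0, 0, 0, 0, 0, 0]]}}

```text
t: 20.65
ee_pos: [533.6, -54.6, 158.2]
tcp_rot: [-3.137, 0.477, 1.78]
force: [-0.7, -0.1, -1.6]
grip_width: 70.2
grasp_force: 30.0
```

```bash
cat >> h.py <<'E'
def placeR(delta,phi=np.pi/6):
    x=ys*np.cos(phi)-up*np.sin(phi);z=-up*np.cos(phi)-ys*np.sin(phi)
    return Ro.from_rotvec(xs*delta)*Ro.from_matrix(np.c_[x,np.cross(z,x),z])
E
python3 - <<'E'
from h import *
place(pocket+up*70-0.5*xs,.052)
E
```

```text
t 20.65 pos [533.6 -54.6 158.2] rpy [-3.137  0.477  1.78 ] q [-0.47  0.11  0.14  1.9   0.48  1.24 -0.31] F [-0.7 -0.1 -1.6]
shift [41.  16.2 59.5] rot [0.0114 0.005  0.0307]
```

Comfortable joints now. Going to the hover pose.

Emit:
{"fn": "jog_arm", "kwargs": {"series": [[5, 2, 7, 0.011, 0.005, 0.031], [5, 2, 7, 0, 0, 0], [5, 2, 7, 0, 0, 0], [5, 2, 7, 0, 0, 0], [5, 2, 7, 0, 0, 0], [5, 2, 7, 0, 0, 0], [5, 2, 8, 0, 0, 0], [5, 1.5, 8, 0, 0, 0], [0, 0, 0, 0, 0, 0], [0, 0, 0, 0, 0, 0]]}}

```text
t: 21.48
ee_pos: [547.0, -42.6, 87.1]
tcp_rot: [-3.14, 0.472, 1.746]
force: [0.3, -0.3, -1.8]
grip_width: 70.2
grasp_force: 30.0
```

```bash
python3 - <<'E'
from tips import *
place(pocket+up*70-0.5*xs,.052)
s,o,A,C,L=tips('w9');g=s['pixels'].astype(int).max(-1)
d=C-np.array([pocket[0],pocket[1],0]);X=d@xs;Y=d@ys;Z=C[...,2]
k=(Z>45)&(Z<56)&(g<110)&(abs(X)<75)&(abs(Y)<75)
print('top pts',k.sum())
for y0 in range(-60,70,15):
    q=k&(Y>y0)&(Y<y0+15)
    if q.sum()>30: print('y',y0,'X',np.percentile(X[q],[0.5,2,98,99.5]).round(1),'Y max',Y[q].max().round(1))
q=(Z>39)&(Z<45)&(abs(X)<45)&(abs(Y)<45)
for y0 in range(-45,45,15):
    r=q&(Y>y0)&(Y<y0+15)
    if r.sum()>20: print('ledge y',y0,r.sum(),np.percentile(X[r],[1,3,97,99]).round(1),np.percentile(Y[r],[1,99]).round(1))
# plate in tool frame
pl=(Z>100)&(Z<130)&(abs(L[...,1])<50)&(g>95)&(L[...,2]>-55)&(L[...,2]<-5)
P=L[pl];print('plate',pl.sum(),np.percentile(P[:,0],[1,50,99]).round(1),np.percentile(P[:,1],[1,50,99]).round(1))
b=np.c_[P[:,0],P[:,1],np.ones(len(P))];print('plane z=ax+by+c',np.linalg.lstsq(b,P[:,2],rcond=None)[0].round(3))
print('plate world X,Y',np.percentile(X[pl],[1,99]).round(1),np.percentile(Y[pl],[1,99]).round(1))
f=(g<90)&(L[...,2]>-60)&(L[...,2]<-38)&(abs(L[...,0])<12)&(abs(L[...,1])<45)
print('fingers y',np.percentile(L[f&(L[...,1]<0)][:,1],[50,98]),np.percentile(L[f&(L[...,1]>0)][:,1],[2,50]))
E
```

```text
t 21.4833 pos [547.  -42.6  87.1] rpy [-3.14   0.472  1.746] q [-0.48  0.23  0.14  1.92  0.48  1.13 -0.4 ] F [ 0.3 -0.3 -1.8]
shift [0.5 0.3 0.5] rot [-0.002   0.0007  0.0002]
tips z hist from -75 by 5 [133 230 270 288 256 260 256 170  11   0   0   0   0   0   0   0   0   0]
top pts 7635
y -45 X [-60.5 -56.4  56.6  59.4] Y max -30.0
y -30 X [-38.8 -38.5  61.2  61.6] Y max -15.0
y -15 X [-38.8 -38.7  60.6  60.9] Y max -0.1
y 0 X [-38.7 -38.4  60.7  61.2] Y max 15.0
y 15 X [-38.6 -38.4  60.6  61.1] Y max 30.0
y 30 X [-38.1 -28.6  57.6  60.6] Y max 45.0
y 45 X [-27.7 -26.4  55.5  60.2] Y max 60.0
y 60 X [-61.  -58.9  59.   60.5] Y max 63.8
ledge y -45 764 [-37.5 -35.9  35.1  36.7] [-38.4 -30.1]
ledge y -30 599 [-37.9 -37.3  36.6  37.2] [-30.  -15.5]
ledge y -15 306 [-37.9 -37.8  36.5  37.2] [-14.8  -0.2]
ledge y 0 373 [-37.9 -37.7  36.7  37.3] [ 0.1 14.9]
ledge y 15 456 [-37.9 -37.7  37.2  37.4] [15.3 30. ]
ledge y 30 227 [-37.7 -36.6  34.6  36.5] [30.  32.6]
plate 4305 [-47.    0.8   7.2] [-36.1  -1.   33.9]
plane z=ax+by+c [-6.1400e-01 -7.0000e-03 -3.6061e+01]
plate world X,Y [-36.5  33.4] [-25.2  36.6]
fingers y [-38.01429604 -35.94985683] [33.95023662 36.59005779]
```

View pics/w9.png

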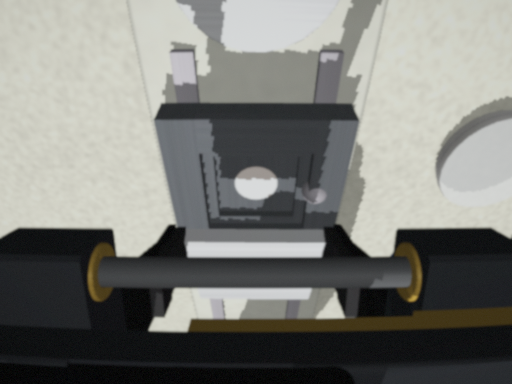

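The view shows the pocket at (255,185), the nose at (315,195) and the held plate's end at (255,240). I'll refine the y_s offset between plate and pocket, and the plane of the plate's face.

```bash
python3 - <<'E'
from h import *
s=load('w9');o=observe();A=Ro.from_euler('xyz',o['tcp_rot']);C=cloud(s);g=s['pixels'].astype(int)
L=A.inv().apply((C-np.array(o['ee_pos'])).reshape(-1,3)).reshape(C.shape)
d=C-np.array([pocket[0],pocket[1],0]);X=d@xs;Y=d@ys
for u in(240,270):
    print(u,[(v,int(g[v,u].mean()),*L[v,u].round(1),'Y',Y[v,u].round(1),'Z',C[v,u,2].round(1)) for v in list(range(222,252,2))+list(range(288,312,3))])
f=lambda v,u,z:((onz(s,u,v,z)-pocket)@ys).round(1)
print('front rows',[(v,int(g[v,185:200].mean()),int(g[v,300:330].mean()),f(v,192,50),C[v,192,2].round(0)) for v in range(100,130,2)])
print('ledge rows +y',[(v,int(g[v,225:240].mean()),f(v,232,50),C[v,232,2].round(0)) for v in range(140,168,2)])
print('ledge rows -y',[(v,int(g[v,240:270].mean()),f(v,255,50),C[v,255,2].round(0)) for v in range(204,230,2)])
E
```

```text
240 [(222, 58, np.float64(-24.6), np.float64(-12.5), np.float64(62.1), 'Y', np.float64(-35.9), 'Z', np.float64(43.6)), (224, 47, np.float64(-26.1), np.float64(-12.5), np.float64(61.6), 'Y', np.float64(-37.0), 'Z', np.float64(44.7)), (226, 46, np.float64(-27.3), np.float64(-12.4), np.float64(60.2), 'Y', np.float64(-37.4), 'Z', np.float64(46.5)), (228, 69, np.float64(-28.3), np.float64(-12.4), np.float64(58.3), 'Y', np.float64(-37.4), 'Z', np.float64(48.7)), (230, 111, np.float64(6.7), np.float64(-8.2), np.float64(-34.5), 'Y', np.float64(36.0), 'Z', np.float64(115.4)), (232, 116, np.float64(6.0), np.float64(-8.2), np.float64(-35.5), 'Y', np.float64(35.7), 'Z', np.float64(116.6)), (234, 116, np.float64(5.4), np.float64(-8.1), np.float64(-36.7), 'Y', np.float64(35.8), 'Z', np.float64(118.0)), (236, 118, np.float64(4.6), np.float64(-8.1), np.float64(-37.3), 'Y', np.float64(35.3), 'Z', np.float64(118.8)), (238, 117, np.float64(4.1), np.float64(-8.0), np.float64(-38.7), 'Y', np.float64(35.5), 'Z', np.float64(120.4)), (240, 120, np.float64(3.3), np.float64(-8.0), np.float64(-39.4), 'Y', np.f
[... 5552 characters left out ...]
loat64(37.0)), (166, 59, np.float64(26.5), np.float64(36.0))]
ledge rows -y [(204, 100, np.float64(-9.2), np.float64(37.0)), (206, 95, np.float64(-11.3), np.float64(37.0)), (208, 73, np.float64(-13.4), np.float64(38.0)), (210, 57, np.float64(-15.5), np.float64(37.0)), (212, 45, np.float64(-17.7), np.float64(39.0)), (214, 46, np.float64(-19.9), np.float64(42.0)), (216, 76, np.float64(-22.1), np.float64(43.0)), (218, 85, np.float64(-24.3), np.float64(43.0)), (220, 66, np.float64(-26.6), np.float64(44.0)), (222, 57, np.float64(-28.9), np.float64(43.0)), (224, 48, np.float64(-31.2), np.float64(45.0)), (226, 46, np.float64(-33.6), np.float64(46.0)), (228, 68, np.float64(-35.9), np.float64(49.0))]
```

The plate has drooped about 5° in the grip (tilt 8° instead of 3°). I'll update the in-hand geometry from this view and correct the tilt while descending.

```bash
cat >> h.py <<'E'
CEN=np.array([-26.8,-1.05,-19.5]);TGT=np.array([pocket[0],pocket[1],56.4])-0.8*xs+0.2*ys
def place2(dz=0,delta=.0785,phi=.614):
    R=placeR(delta,phi);goto(TGT+up*dz-R.apply(CEN),R=R);print('up in tool',R.inv().apply(up).round(3))
E
python3 -c "
from h import *
place2(25)"
```

```text
t 21.5333 pos [547.3 -42.6  87.7] rpy [-3.141  0.472  1.745] q [-0.48  0.23  0.14  1.92  0.48  1.13 -0.4 ] F [-0.6  0.3 -2. ]
shift [15.9  0.8 33.2] rot [-0.0012 -0.0633 -0.0003]
up in tool [-0.51 -0.   -0.86]
```

Emit:
{"fn": "jog_arm", "kwargs": {"series": [[2, 0.1, 4, -0.001, -0.032, 0], [2, 0.1, 4, 0, -0.031, 0], [2, 0.1, 4, 0, 0, 0], [2, 0.1, 4, 0, 0, 0], [2, 0.1, 4, 0, 0, 0], [2, 0.1, 4, 0, 0, 0], [2, 0.1, 4, 0, 0, 0], [2, 0.1, 5, 0, 0, 0], [0, 0, 0, 0, 0, 0], [0, 0, 0, 0, 0, 0]]}}

```text
t: 22.37
ee_pos: [548.4, -45.2, 51.0]
tcp_rot: [-3.142, 0.535, 1.745]
force: [-0.3, -0.4, -1.8]
grip_width: 70.4
grasp_force: 30.0
```

```bash
python3 - <<'E'
from tips import *
place2(0)
s,o,A,C,L=tips('w10');g=s['pixels'].astype(int).mean(-1)
d=C-np.array([pocket[0],pocket[1],0]);X=d@xs;Y=d@ys;Z=C[...,2]
for u in(240,270):
  k=[v for v in range(225,310) if 60<Z[v,u]<100 and g[v,u]>190 and abs(L[v,u,1])<30 and L[v,u,2]<15 and L[v,u,2]>-50]
  print(u,len(k),[(v,*L[v,u].round(1),Y[v,u].round(1),Z[v,u].round(1)) for v in (k[0],k[1],k[2],k[-3],k[-2],k[-1])])
print([ (v,int(g[v,240]),Z[v,240].round(0),Y[v,240].round(1)) for v in range(222,244,2)])
pl=(Z>65)&(Z<100)&(abs(L[...,1])<50)&(g>100)&(L[...,2]>-55)&(L[...,2]<-20)&(L[...,0]>-5)
print('plate X',np.percentile(X[pl],[1,2,98,99]).round(1))
q=(Z>38)&(Z<45)&(abs(X)<45)&(abs(Y)<38)
for y0 in range(-30,45,10):
    r=q&(Y>y0)&(Y<y0+10)
    if r.sum()>20: print('ledge y',y0,r.sum(),np.percentile(X[r],[1,3,97,99]).round(1))
k=(Z>46)&(Z<56)&(g<130)
for v in range(100,135,2):
    print(v,int(g[v,190:198].mean()),((onz(s,194,v,50.7)-pocket)@ys).round(1),Z[v,194].round(0),end=' | ')
E
```

```text
t 22.3667 pos [548.4 -45.2  51. ] rpy [-3.142  0.535  1.745] q [-0.51  0.29  0.14  1.95  0.55  1.08 -0.51] F [-0.3 -0.4 -1.8]
shift [14.3  0.1 20.6] rot [-0.0005 -0.0005 -0.0007]
up in tool [-0.51 -0.   -0.86]
tips z hist from -75 by 5 [148 234 284 277 266 270 250 193   8   0   0   0   0  26  90 235 359 311]
240 22 [(243, np.float64(1.4), np.float64(-7.9), np.float64(-39.6), np.float64(33.0), np.float64(84.6)), (244, np.float64(0.8), np.float64(-8.0), np.float64(-39.4), np.float64(32.4), np.float64(84.7)), (245, np.float64(-0.3), np.float64(-8.0), np.float64(-38.1), np.float64(30.7), np.float64(84.2)), (295, np.float64(-52.6), np.float64(-10.1), np.float64(-1.3), np.float64(-33.0), np.float64(79.1)), (296, np.float64(-54.1), np.float64(-10.2), np.float64(0.0), np.float64(-35.0), np.float64(78.8)), (297, np.float64(-54.9), np.float64(-10.2), np.float64(-0.0), np.float64(-35.6), np.float64(79.2))]
270 20 [(243, np.float64(1.6), np.float64(7.1), np.float64(-39.9), np.float64(33.2), np.float64(84.7)), (244, np.float64(1.1), np.float64(7.1), np.float64(-40.1), np.float64(33.0), np.float64
[... 784 characters left out ...]
, (238, 114, np.float64(82.0), np.float64(33.5)), (240, 117, np.float64(84.0), np.float64(34.7)), (242, 177, np.float64(85.0), np.float64(34.0))]
plate X [-34.8 -34.1  33.5  34.3]
ledge y -10 234 [-38.  -37.7  33.8  34.4]
ledge y 0 321 [-38.  -37.8  36.3  37.2]
ledge y 10 360 [-38.  -37.7  37.2  37.4]
ledge y 20 352 [-38.  -37.8  37.2  37.4]
100 138 93.8 23.0 | 102 138 92.8 23.0 | 104 138 91.7 23.0 | 106 138 90.7 23.0 | 108 137 89.6 24.0 | 110 137 88.6 23.0 | 112 137 87.5 23.0 | 114 138 86.5 23.0 | 116 138 85.4 23.0 | 118 138 84.3 23.0 | 120 139 83.2 23.0 | 122 139 82.1 23.0 | 124 138 80.9 23.0 | 126 138 79.8 23.0 | 128 122 78.7 22.0 | 130 65 77.5 30.0 | 132 47 76.3 32.0 | 134 47 75.2 34.0 |
```

Emit:
{"fn": "jog_arm", "kwargs": {"series": [[2.9, 0, 4.1, 0, 0, 0], [2.9, 0, 4.1, 0, 0, 0], [2.2, 0, 3.3, 0, 0, 0], [1.7, 0, 2.5, 0, 0, 0], [1.7, 0, 2.5, 0, 0, 0], [1.2, 0, 1.6, 0, 0, 0], [1.2, 0, 1.7, 0, 0, 0], [0.6, 0, 0.8, 0, 0, 0], [0, 0, 0, 0, 0, 0], [0, 0, 0, 0, 0, 0]]}}

```text
t: 23.25
ee_pos: [548.3, -43.1, 26.2]
tcp_rot: [3.141, 0.535, 1.745]
force: [-0.4, -0.1, -1.9]
grip_width: 70.5
grasp_force: 30.0
```

```bash
python3 - <<'E'
from tips import *
place2(0)
s,o,A,C,L=tips('w11');g=s['pixels'].astype(int).mean(-1)
d=C-np.array([pocket[0],pocket[1],0]);X=d@xs;Y=d@ys;Z=C[...,2]
for u in(240,270):
  print([(v,int(g[v,u]),Y[v,u].round(1),Z[v,u].round(1)) for v in (224,228,232,236,240,242,244,246,248,290,292,294,296,298)])
print('row',[(u,int(g[234,u]),X[234,u].round(1),Z[234,u].round(0)) for u in list(range(178,198,2))+list(range(314,334,2))])
E
```

```text
t 23.25 pos [548.3 -43.1  26.2] rpy [3.141 0.535 1.745] q [-0.51  0.33  0.14  1.97  0.56  1.04 -0.54] F [-0.4 -0.1 -1.9]
shift [-0.1 -0.1  0.4] rot [ 0.0001 -0.0006 -0.0008]
up in tool [-0.51 -0.   -0.86]
tips z hist from -75 by 5 [164 263 297 280 269 269 254 385 257  26  89  20  54   0   0   0   0   0]
[(224, 60, np.float64(38.2), np.float64(50.1)), (228, 75, np.float64(18.3), np.float64(37.1)), (232, 114, np.float64(36.2), np.float64(53.7)), (236, 112, np.float64(36.5), np.float64(56.5)), (240, 116, np.float64(36.3), np.float64(58.9)), (242, 176, np.float64(36.4), np.float64(60.1)), (244, 211, np.float64(33.9), np.float64(59.6)), (246, 213, np.float64(31.7), np.float64(59.2)), (248, 216, np.float64(29.8), np.float64(59.2)), (290, 208, np.float64(-20.0), np.float64(56.5)), (292, 212, np.float64(-23.4), np.float64(56.1)), (294, 208, np.float64(-26.2), np.float64(56.1)), (296, 207, np.float64(-29.1), np.float64(56.0)), (298, 206, np.float64(-32.3), np.float64(55.8))]
[(224, 58, np.float64(39.1), np.float64(50.8)), (228, 75, np.float64(16.7), np.float64(35.8)), (232, 113, np.float64(36
[... 821 characters left out ...]
64(-34.2), np.float64(55.0)), (190, 111, np.float64(-33.0), np.float64(55.0)), (192, 112, np.float64(-32.0), np.float64(55.0)), (194, 112, np.float64(-30.9), np.float64(55.0)), (196, 112, np.float64(-29.9), np.float64(55.0)), (314, 115, np.float64(30.1), np.float64(56.0)), (316, 114, np.float64(31.0), np.float64(56.0)), (318, 113, np.float64(32.2), np.float64(55.0)), (320, 113, np.float64(33.1), np.float64(56.0)), (322, 107, np.float64(34.4), np.float64(55.0)), (324, 59, np.float64(34.9), np.float64(57.0)), (326, 18, np.float64(35.0), np.float64(59.0)), (328, 16, np.float64(35.4), np.float64(61.0)), (330, 15, np.float64(36.4), np.float64(61.0)), (332, 16, np.float64(37.1), np.float64(62.0))]
```

Emit:
{"fn": "jog_arm", "kwargs": {"series": [[0.3, 0, 0.5, 0, 0, 0], [0.3, 0, 0.5, 0, 0, 0], [0, 0, 0, 0, 0, 0], [0, 0, 0, 0, 0, 0], [0, 0, 0, 0, 0, 0], [0, 0, 0, 0, 0, 0], [0, 0, 0, 0, 0, 0], [0, 0, 0, 0, 0, 0], [0, 0, 0, 0, 0, 0], [0, 0, 0, 0, 0, 0]]}}

```text
t: 24.13
ee_pos: [548.4, -43.1, 25.1]
tcp_rot: [3.141, 0.535, 1.745]
force: [-1.8, 0.7, 4.9]
grip_width: 70.5
grasp_force: 32.9
```

Emit:
{"fn": "jog_arm", "kwargs": {"series": [[0, 0, 0, 0, 0, 0], [0, 0, 0, 0, 0, 0], [0, 0, 0, 0, 0, 0], [0, 0, 0, 0, 0, 0], [0, 0, 0, 0, 0, 0], [0, 0, 0, 0, 0, 0], [0, 0, 0, 0, 0, 0], [0, 0, 0, 0, 0, 0], [0, 0, 0, 0, 0, 0], [0, 0, 0, 0, 0, 0]], "jaw": 82}}

```text
t: 24.97
ee_pos: [548.6, -43.0, 25.2]
tcp_rot: [3.14, 0.535, 1.745]
force: [0.4, 0.6, 6.3]
grip_width: 81.9
grasp_force: 2.6
```

Emit:
{"fn": "jog_arm", "kwargs": {"series": [[0, 0, -6, 0, 0, 0], [0, 0, -8, 0, 0, 0], [0, 0, -10, 0, 0, 0], [0, 0, -12, 0, 0, 0], [0, 0, -14, 0, 0, 0], [0, 0, -14, 0, 0, 0], [0, 0, -14, 0, 0, 0], [0, 0, -14, 0, 0, 0], [0, 0, -14, 0, 0, 0], [0, 0, -14, 0, 0, 0]]}}

```text
t: 25.8
ee_pos: [537.5, 18.4, 129.8]
tcp_rot: [3.14, 0.534, 1.745]
force: [0.1, -0.4, -0.3]
grip_width: 81.9
grasp_force: 0.0
```

```bash
cat > flat.py <<'E'
from tips import *
def flat(fn):
    s,o,A,C,L=tips(fn);g=s['pixels'].astype(int).mean(-1)
    d=C-np.array([pocket[0],pocket[1],0]);X=d@xs;Y=d@ys;Z=C[...,2]
    print(np.round(o['ee_pos'],1),np.round(o['tcp_rot'],3),np.round(o['qpos'],2))
    for x0 in range(-60,60,12):
        print('X',x0,[ (lambda k:round(float(np.median(Z[k])),1) if k.sum()>8 else None)((X>x0)&(X<x0+12)&(Y>y0)&(Y<y0+12)&(Z>30)&(Z<75)) for y0 in range(-60,60,12)])
    return s,X,Y,Z,g
E
python3 - <<'E'
from flat import *
flat('w12')
E
```

```text
tips z hist from -75 by 5 [123 228 256 304 264 276 269 272  46   0   0   0   0   0   0   0   0   0]
[538.6  20.5 131.9] [3.137 0.533 1.745] [-0.59  0.22  0.1   1.86  0.51  1.28 -0.51]
X -60 [51.1, 51.0, 51.0, 51.0, 51.0, 50.9, 50.9, 50.9, 50.9, 50.8]
X -48 [51.2, 51.0, 50.9, 51.0, 51.0, 50.9, 50.9, 50.8, 50.8, 50.8]
X -36 [51.1, 51.0, 51.3, 51.4, 51.3, 51.2, 51.2, 51.3, 50.9, 50.8]
X -24 [51.0, 51.0, 52.0, 51.6, 51.2, 51.3, 51.7, 51.7, 50.9, 50.8]
X -12 [51.0, 51.1, 52.5, 51.9, 46.9, 46.9, 52.2, 52.3, 50.9, 50.9]
X 0 [51.0, 50.9, 52.9, 52.5, 47.5, 47.4, 52.7, 53.0, 50.9, 50.8]
X 12 [51.0, 51.1, 53.5, 53.4, 53.5, 53.4, 53.4, 53.3, 51.1, 50.9]
X 24 [50.9, 51.0, 54.0, 54.1, 54.0, 53.9, 54.0, 53.8, 50.9, 50.7]
X 36 [50.9, 51.0, 50.8, 50.9, 51.5, 51.3, 50.7, 50.7, 50.9, 50.8]
X 48 [51.0, 51.0, 50.9, 50.9, 50.9, 51.1, 50.9, 50.8, 50.8, 50.8]
```

The insert has dropped into the pocket: the −x side is flush (51.2 vs 51.0) and the plunger side is about 3 mm high, as expected. Now I'll set the tool vertical, close the fingers and press on the plunger edge.

Emit:
{"fn": "jog_arm", "kwargs": {"series": [[0, 0, 0, 0, 0.107, 0], [0, 0, 0, 0, 0.107, 0], [0, 0, 0, 0, 0.107, 0], [0, 0, 0, 0, 0.107, 0], [0, 0, 0, 0, 0.106, 0], [0, 0, 0, 0, 0, 0.112], [0, 0, 0, 0, 0, 0.112], [0, 0, 0, 0, 0, 0.112], [0, 0, 0, 0, 0, 0.112], [0, 0, 0, 0, 0, 0.112]], "jaw": 0}}

```text
t: 26.68
ee_pos: [537.5, 17.5, 128.6]
tcp_rot: [3.141, -0.0, 1.18]
force: [-0.5, -0.2, -0.2]
grip_width: 23.3
grasp_force: 0.0
```

Emit:
{"fn": "jog_arm", "kwargs": {"series": [[0, 0, 0, 0, 0, 0.112], [0, 0, 0, 0, 0, 0.112], [0, 0, 0, 0, 0, 0.112], [0, 0, 0, 0, 0, 0.112], [0, 0, 0, 0, 0, 0.112], [0, 0, 0, 0, 0, 0.112], [0, 0, 0, 0, 0, 0.112], [0, 0, 0, 0, 0, 0.112], [0, 0, 0, 0, 0, 0.112], [0, 0, 0, 0, 0, 0]]}}

```text
t: 27.52
ee_pos: [537.5, 17.6, 128.5]
tcp_rot: [3.141, -0.001, 0.172]
force: [0.8, 0.1, -0.0]
grip_width: 0.5
grasp_force: 0.0
```

```bash
python3 - <<'E'
from h import *
R=Ro.from_matrix(np.c_[xs,-ys,-up]);goto(np.array([*(pocket+27*xs)[:2],30]),R=R)
print(observe()['grip_width'])
E
```

```text
t 27.5167 pos [537.5  17.6 128.5] rpy [ 3.141e+00 -1.000e-03  1.720e-01] q [-0.4   0.14  0.31  1.83 -0.05  1.17 -1.47] F [ 0.8  0.1 -0. ]
shift [26.8 75.1 98.6] rot [ 0.0005 -0.0008 -0.0024]
0.4646797209254513
```

Emit:
{"fn": "jog_arm", "kwargs": {"series": [[4, 10, 4, 0, 0, 0], [4, 10, 4, 0, 0, 0], [4, 10, 4, 0, 0, 0], [4, 10, 4, 0, 0, 0], [4, 10, 4, 0, 0, 0], [4, 10, 10, 0, 0, 0], [3, 15, 10, 0, 0, 0], [0, 0, 18, 0, 0, 0], [0, 0, 20, 0, 0, 0], [0, 0, 20, 0, 0, 0]]}}

```text
t: 28.35
ee_pos: [577.8, -53.2, 28.8]
tcp_rot: [3.14, -0.0, 0.177]
force: [-0.7, -0.5, 0.4]
grip_width: 0.6
grasp_force: 0.0
```

Emit:
{"fn": "jog_arm", "kwargs": {"series": [[0, 0, 1, 0, 0, 0], [0, 0, 1, 0, 0, 0], [0, 0, 1, 0, 0, 0], [0, 0, 1, 0, 0, 0], [0, 0, 1, 0, 0, 0], [0, 0, 1, 0, 0, 0], [0, 0, 1, 0, 0, 0], [0, 0, 1, 0, 0, 0], [0, 0, 0, 0, 0, 0], [0, 0, 0, 0, 0, 0]]}}

```text
t: 29.18
ee_pos: [577.5, -51.9, 22.3]
tcp_rot: [3.141, -0.001, 0.177]
force: [0.2, -0.9, -0.2]
grip_width: 0.4
grasp_force: 0.0
```

```bash
python3 - <<'E'
from h import *
R=Ro.from_matrix(np.c_[xs,-ys,-up]);goto(np.array([*(pocket+27*xs)[:2],18]),R=R)
E
```

```text
t 29.1833 pos [577.5 -51.9  22.3] rpy [ 3.141e+00 -1.000e-03  1.770e-01] q [-0.27  0.34  0.34  1.84 -0.14  0.98 -1.27] F [ 0.2 -0.9 -0.2]
shift [-0.6 -0.2  4.3] rot [ 0.0008 -0.0005  0.0025]
```

Emit:
{"fn": "jog_arm", "kwargs": {"series": [[-0.6, 0, 1, 0, 0, 0], [0, 0, 1, 0, 0, 0], [0, 0, 0.7, 0, 0, 0], [0, 0, 0.7, 0, 0, 0], [0, 0, 0.6, 0, 0, 0], [0, 0, 0.5, 0, 0, 0], [0, 0, 0.5, 0, 0, 0], [0, 0, 0, 0, 0, 0], [0, 0, 0, 0, 0, 0], [0, 0, 0, 0, 0, 0]]}}

```text
t: 30.02
ee_pos: [577.0, -52.2, 17.3]
tcp_rot: [3.141, -0.001, 0.177]
force: [0.8, -0.1, 0.3]
grip_width: 0.2
grasp_force: 0.0
```

Emit:
{"fn": "jog_arm", "kwargs": {"series": [[0, 0, 0.4, 0, 0, 0], [0, 0, 0.4, 0, 0, 0], [0, 0, 0.4, 0, 0, 0], [0, 0, 0.4, 0, 0, 0], [0, 0, 0, 0, 0, 0], [0, 0, 0, 0, 0, 0], [0, 0, 0, 0, 0, 0], [0, 0, 0, 0, 0, 0], [0, 0, 0, 0, 0, 0], [0, 0, 0, 0, 0, 0]]}}

```text
t: 30.85
ee_pos: [577.0, -52.1, 15.7]
tcp_rot: [3.141, -0.001, 0.177]
force: [0.3, 0.2, 0.7]
grip_width: 0.8
grasp_force: 0.4
```

Emit:
{"fn": "jog_arm", "kwargs": {"series": [[0, 0, 0.4, 0, 0, 0], [0, 0, 0.4, 0, 0, 0], [0, 0, 0.4, 0, 0, 0], [0, 0, 0.4, 0, 0, 0], [0, 0, 0, 0, 0, 0], [0, 0, 0, 0, 0, 0], [0, 0, 0, 0, 0, 0], [0, 0, 0, 0, 0, 0], [0, 0, 0, 0, 0, 0], [0, 0, 0, 0, 0, 0]]}}

```text
t: 31.68
ee_pos: [577.1, -52.1, 15.6]
tcp_rot: [3.141, -0.001, 0.177]
force: [-6.5, -0.1, 16.2]
grip_width: 0.4
grasp_force: 8.3
```

Emit:
{"fn": "jog_arm", "kwargs": {"series": [[0, 0, 0.5, 0, 0, 0], [0, 0, 0.5, 0, 0, 0], [0, 0, 0, 0, 0, 0], [0, 0, 0, 0, 0, 0], [0, 0, 0, 0, 0, 0], [0, 0, 0, 0, 0, 0], [0, 0, 0, 0, 0, 0], [0, 0, 0, 0, 0, 0], [0, 0, 0, 0, 0, 0], [0, 0, 0, 0, 0, 0]]}}

```text
t: 32.52
ee_pos: [577.2, -52.0, 15.5]
tcp_rot: [-3.142, -0.001, 0.177]
force: [-11.6, 0.8, 27.2]
grip_width: 0.3
grasp_force: 13.2
```

The force leans toward −x, so I may be on the plunger's boss and not on the plate. Backing up to look.

Emit:
{"fn": "jog_arm", "kwargs": {"series": [[0, 0, -5, 0, 0, 0], [0, 0, -10, 0, 0, 0], [0, 0, -15, 0, 0, 0], [0, 0, -15, 0, 0, 0], [-12, 0, -15, 0, 0, 0], [-12, 0, -15, 0, 0, 0], [-12, 0, -10, 0, 0, 0], [-12, 0, 0, 0, 0, 0], [-12, 0, 0, 0, 0, 0], [0, 0, 0, 0, 0, 0]]}}

```text
t: 33.35
ee_pos: [516.1, -63.2, 98.5]
tcp_rot: [3.141, -0.0, 0.176]
force: [0.5, 0.5, -0.0]
grip_width: 0.0
grasp_force: 0.0
```

```bash
python3 - <<'E'
from flat import *
s,X,Y,Z,g=flat('w13')
for y in(-3,0,3): print(y,[(x,(lambda k:round(float(Z[k].max()),1) if k.sum() else None)((abs(X-x)<1)&(abs(Y-y)<1.5))) for x in range(28,54,2)])
a=s['pixels'][:,:,::-1];L=(X>-70)&(X<70)&(Y>-70)&(Y<70)&(Z>35);v,u=np.nonzero(L);print(u.min(),u.max(),v.min(),v.max())
cv2.imwrite('pics/c13.png',cv2.resize(a[v.min():v.max(),u.min():u.max()],None,fx=3,fy=3,interpolation=2)[:600,:800])
E
```

```text
tips z hist from -75 by 5 [0 0 0 0 0 0 0 0 0 0 0 0 0 0 0 0 0 0]
[517.3 -62.7  98.5] [ 3.141e+00 -1.000e-03  1.770e-01] [-0.3   0.14  0.36  1.91 -0.05  1.11 -1.31]
X -60 [50.7, 50.7, 50.8, 50.7, 50.6, 50.7, 50.7, 50.8, 50.7, 50.7]
X -48 [50.8, 50.7, 50.7, 50.7, 50.8, 50.8, 50.7, 50.6, 50.7, 50.7]
X -36 [50.8, 50.5, 50.7, 50.7, 50.7, 50.7, 50.7, 50.6, 50.7, 50.6]
X -24 [50.8, 50.5, 50.7, 50.7, 49.9, 49.9, 50.5, 50.7, 50.6, 50.6]
X -12 [50.8, 50.5, 50.7, 50.4, 45.2, 45.2, 50.2, 50.7, 50.6, 50.7]
X 0 [50.7, 50.5, 50.7, 50.6, 45.2, 45.3, 50.4, 50.7, 50.6, 50.6]
X 12 [50.8, 50.6, 50.7, 50.6, 50.5, 50.6, 50.6, 50.6, 50.7, 50.7]
X 24 [50.8, 50.6, 50.5, 50.5, 50.5, 50.6, 50.4, 50.5, 50.7, 50.7]
X 36 [50.8, 50.8, 50.7, 50.8, 51.6, 51.3, 50.7, 50.6, 50.6, 50.6]
X 48 [50.8, 50.8, 50.8, 50.7, 50.7, 50.8, 50.7, 50.7, 50.6, 50.7]
-3 [(28, 52.1), (30, 51.4), (32, 51.5), (34, 51.7), (36, 51.8), (38, 53.5), (40, 53.8), (42, 55.5), (44, 55.1), (46, 54.7), (48, 53.7), (50, 52.1), (52, 52.0)]
0 [(28, 51.7), (30, 51.7), (32, 52.0), (34, 50.9), (36, 53.1), (38, 54.3), (40, 54.8), (42, 54.6), (44, 54.9), (46, 55.6), (48, 54.2), (50, 53.4), (52, 51.8)]
3 [(28, 51.5), (30, 51.4), (32, 51.8), (34, 51.9), (36, 51.1), (38, 53.3), (40, 54.3), (42, 55.6), (44, 54.7), (46, 54.1), (48, 53.5), (50, 51.8), (52, 52.0)]
0 511 63 383
```

The insert is flush everywhere (50.5–50.7 mm against 50.7 for the carriage), so the press has worked. On to the handwheel: hovering over the handle with the jaw open.

Emit:
{"fn": "jog_arm", "kwargs": {"series": [[5, -12, -3, 0, 0, 0], [7, -15, -3, 0, 0, 0], [7, -15, 0, 0, 0, 0], [7, -15, 0, 0, 0, 0], [7, -15, 0, 0, 0, 0], [7, -15, 0, 0, 0, 0], [7, -15, 0, 0, 0, 0], [7, -15, 0, 0, 0, 0], [7, -15, 0, 0, 0, 0], [6, -12, 0, 0, 0, 0]], "jaw": 45}}

```text
t: 34.23
ee_pos: [559.0, 93.0, 103.8]
tcp_rot: [3.141, -0.0, 0.178]
force: [-0.0, -0.4, -0.5]
grip_width: 44.6
grasp_force: 0.0
```

```bash
python3 - <<'E'
from tips import *
s,o,A,C,L=tips('w14');g=s['pixels'].astype(int).mean(-1);Z=C[...,2]
near=np.hypot(C[...,0]-525,C[...,1]-86.5)<60
k=near&(Z>60)&(Z<88)&(g<90);P=C[k];print('handle',k.sum(),P.mean(0),P[P[:,2]>80].mean(0) if (P[:,2]>80).any() else'')
k=near&(Z>38)&(Z<46.5)&(g>100);P=C[k][:,:2].astype(np.float32);print('wheel',cv2.minEnclosingCircle(P),len(P))
t=snap('top','t14');C=cloud(t);Z=C[...,2]
h=np.array([558.2,91.3]);goto([*h,70])
c=load('top0');
for q in(c,t):
    K=cloud(q);g=q['pixels'].astype(int).mean(-1);k=(np.hypot(K[...,0]-525,K[...,1]-86.5)<60)&(K[...,2]>70)&(K[...,2]<90)&(g<60);print(k.sum(),K[k].mean(0))
E
```

```text
tips z hist from -75 by 5 [105 177 162 136 125 126 125  52   0   0   0   0   0   0   0   0   0   0]
handle 441 [561.36493797  92.66856065  80.17991333] [560.05503349  92.40188998  84.23540542]
wheel ((530.80419921875, 87.32200622558594), 44.73199462890625) 5392
t 34.3333 pos [558.9  94.  103.7] rpy [ 3.141 -0.     0.181] q [-0.47  0.23  0.26  1.79 -0.06  1.13 -1.58] F [0.5 1.1 0.2]
shift [-1.2  2.5 33.7] rot [0. 0. 0.]
18 [558.70562232  93.89900312  83.68147137]
0 [nan nan nan]<stdin>:10: RuntimeWarning: Mean of empty slice.
  ret = um.true_divide(
```

Emit:
{"fn": "jog_arm", "kwargs": {"series": [[-0.6, 1.3, 10, 0, 0, 0], [0, 0, 12, 0, 0, 0], [0, 0, 12, 0, 0, 0], [0, 0, 12, 0, 0, 0], [0, 0, 12, 0, 0, 0], [0, 0, 10, 0, 0, 0], [0, 0, 8, 0, 0, 0], [0, 0, 6, 0, 0, 0], [0, 0, 2, 0, 0, 0], [0, 0, 0, 0, 0, 0]]}}

```text
t: 35.17
ee_pos: [557.9, 89.5, 19.5]
tcp_rot: [3.141, 0.0, 0.177]
force: [0.4, -0.1, 0.8]
grip_width: 45.0
grasp_force: 0.0
```

```bash
python3 - <<'E'
from h import *
goto([558.5,92.6,20])
E
```

```text
t 35.1667 pos [557.9  89.5  19.5] rpy [3.141 0.    0.177] q [-0.45  0.32  0.25  1.87 -0.09  0.97 -1.55] F [ 0.4 -0.1  0.8]
shift [ 1.2 -2.9 -0.5] rot [0. 0. 0.]
```

Emit:
{"fn": "jog_arm", "kwargs": {"series": [[1.2, -2.9, 0, 0, 0, 0], [0, 0, 0, 0, 0, 0], [0, 0, 0, 0, 0, 0], [0, 0, 0, 0, 0, 0], [0, 0, 0, 0, 0, 0], [0, 0, 0, 0, 0, 0], [0, 0, 0, 0, 0, 0], [0, 0, 0, 0, 0, 0], [0, 0, 0, 0, 0, 0], [0, 0, 0, 0, 0, 0]], "jaw": 10}}

```text
t: 36.0
ee_pos: [558.8, 92.7, 20.1]
tcp_rot: [3.141, -0.001, 0.177]
force: [-0.3, -1.0, 2.4]
grip_width: 14.0
grasp_force: 30.0
```

```bash
cat > circ.py <<'E'
from h import *
import sys
W=np.array([525,86.7]);r=34
def circ(steps):
    o=observe();A=Ro.from_euler('xyz',o['tcp_rot']);p=np.array(o['ee_pos'])[:2]-W;th=np.arctan2(p[1],p[0])
    print('t',o['t'],'theta deg',np.rad2deg(th).round(1),'r',np.hypot(*p).round(1),'F',np.round(o['force'],1),'w',o['grip_width'],o['grasp_force'],'z',o['ee_pos'][2],'q',np.round(o['qpos'],2))
    pos=np.array(o['ee_pos']); c=th
    for d in steps:
        c-=np.deg2rad(d);t=np.array([*(W+r*np.array([np.cos(c),np.sin(c)])),pos[2]]);print(A.inv().apply(t-pos).round(1)[:2].tolist(),end=' ');pos=t
    print()
circ([float(a) for a in sys.argv[1:]])
E
python3 circ.py 10 18 25 25 25 25 25 25 25 15
```

```text
t 36.0 theta deg 10.0 r 34.3 F [-0.3 -1.   2.4] w 14.035304260847244 29.99983811751008 z 20.13714889290861 q [-0.46  0.32  0.25  1.87 -0.09  0.97 -1.56]
[-0.9, 5.9] [-3.5, 10.0] [-9.6, 11.2] [-13.4, 6.1] [-14.7, -0.2] [-13.3, -6.4] [-9.3, -11.4] [-3.6, -14.3] [2.7, -14.5] [4.5, -7.6]
```

Handle gripped at 14 mm and 30 N, sitting at 10° and 34 mm from the axis as expected. Turning clockwise.

Emit:
{"fn": "jog_arm", "kwargs": {"series": [[-0.9, 5.9, 0, 0, 0, 0], [-3.5, 10.0, 0, 0, 0, 0], [-9.6, 11.2, 0, 0, 0, 0], [-13.4, 6.1, 0, 0, 0, 0], [-14.7, -0.2, 0, 0, 0, 0], [-13.3, -6.4, 0, 0, 0, 0], [-9.3, -11.4, 0, 0, 0, 0], [-3.6, -14.3, 0, 0, 0, 0], [2.7, -14.5, 0, 0, 0, 0], [4.5, -7.6, 0, 0, 0, 0]]}}

```text
t: 36.83
ee_pos: [494.4, 102.4, 20.1]
tcp_rot: [3.14, -0.001, 0.177]
force: [-0.7, -3.3, 5.0]
grip_width: 14.1
grasp_force: 30.0
```

```bash
python3 circ.py 15 20 25 25 25 25 25 25 20 10
```

```text
t 36.8333 theta deg 152.8 r 34.3 F [-0.7 -3.3  5. ] w 14.05086117184492 29.999991673976183 z 20.113504589952363 q [-0.5   0.2   0.23  2.01 -0.05  0.93 -1.64]
[6.5, -6.1] [10.5, -5.5] [14.7, -1.3] [13.8, 5.0] [10.4, 10.4] [5.1, 13.8] [-1.2, 14.7] [-7.3, 12.8] [-9.3, 7.2] [-5.5, 2.3]
```

Emit:
{"fn": "jog_arm", "kwargs": {"series": [[6.5, -6.1, 0, 0, 0, 0], [10.5, -5.5, 0, 0, 0, 0], [14.7, -1.3, 0, 0, 0, 0], [13.8, 5.0, 0, 0, 0, 0], [10.4, 10.4, 0, 0, 0, 0], [5.1, 13.8, 0, 0, 0, 0], [-1.2, 14.7, 0, 0, 0, 0], [-7.3, 12.8, 0, 0, 0, 0], [-9.3, 7.2, 0, 0, 0, 0], [-5.5, 2.3, 0, 0, 0, 0]]}}

```text
t: 37.67
ee_pos: [540.6, 57.4, 20.1]
tcp_rot: [-3.14, 0.0, 0.177]
force: [-1.1, 7.2, 3.3]
grip_width: 14.0
grasp_force: 30.0
```

```bash
python3 circ.py 15 20 25 25 25 25 25 25 20 10
```

```text
t 37.6667 theta deg -62.0 r 33.2 F [-1.1  7.2  3.3] w 14.032869672097034 30.001892508007586 z 20.12715216112223 q [-0.41  0.28  0.26  1.92 -0.09  0.96 -1.51]
[-8.5, 2.4] [-11.7, -1.5] [-12.8, -7.3] [-8.5, -12.0] [-2.6, -14.5] [3.7, -14.2] [9.4, -11.3] [13.3, -6.3] [11.8, -0.6] [5.8, 1.2]
```

Now at 432° of 720°. The next 215°:

Emit:
{"fn": "jog_arm", "kwargs": {"series": [[-8.5, 2.4, 0, 0, 0, 0], [-11.7, -1.5, 0, 0, 0, 0], [-12.8, -7.3, 0, 0, 0, 0], [-8.5, -12.0, 0, 0, 0, 0], [-2.6, -14.5, 0, 0, 0, 0], [3.7, -14.2, 0, 0, 0, 0], [9.4, -11.3, 0, 0, 0, 0], [13.3, -6.3, 0, 0, 0, 0], [11.8, -0.6, 0, 0, 0, 0], [5.8, 1.2, 0, 0, 0, 0]]}}

```text
t: 38.5
ee_pos: [531.0, 121.3, 20.1]
tcp_rot: [-3.141, -0.001, 0.178]
force: [-1.0, 4.5, 5.2]
grip_width: 14.2
grasp_force: 30.0
```

```bash
python3 circ.py 12 15 15 12 8 5 3 3 3 3
```

```text
t 38.5 theta deg 80.1 r 35.1 F [-1.   4.5  5.2] w 14.195205367474609 30.000470909290016 z 20.123736655843626 q [-0.5   0.28  0.22  1.92 -0.07  0.95 -1.64]
[6.0, 4.1] [6.8, 5.7] [5.1, 7.2] [2.7, 6.6] [1.0, 4.6] [0.3, 3.0] [0.0, 1.8] [-0.0, 1.8] [-0.1, 1.8] [-0.2, 1.8]
```

Emit:
{"fn": "jog_arm", "kwargs": {"series": [[6.0, 4.1, 0, 0, 0, 0], [6.8, 5.7, 0, 0, 0, 0], [5.1, 7.2, 0, 0, 0, 0], [2.7, 6.6, 0, 0, 0, 0], [1.0, 4.6, 0, 0, 0, 0], [0.3, 3.0, 0, 0, 0, 0], [0.0, 1.8, 0, 0, 0, 0], [0, 1.5, 0, 0, 0, 0], [0, 0, 0, 0, 0, 0], [0, 0, 0, 0, 0, 0]]}}

```text
t: 39.33
ee_pos: [558.6, 93.4, 20.3]
tcp_rot: [-3.139, -0.003, 0.179]
force: [3.0, 12.1, -1.1]
grip_width: 14.2
grasp_force: 30.0
```

```bash
python3 circ.py 2 2 2
```

```text
t 39.3333 theta deg 11.2 r 34.3 F [ 3.  12.1 -1.1] w 14.235388905445879 30.00264014583081 z 20.257430385820786 q [-0.44  0.31  0.23  1.87 -0.09  0.96 -1.56]
[-0.3, 1.2] [-0.0, 1.2] [-0.1, 1.2]
```

Emit:
{"fn": "jog_arm", "kwargs": {"series": [[0, 0.8, 0, 0, 0, 0], [0, 0.8, 0, 0, 0, 0], [0, 0, 0, 0, 0, 0], [0, 0, 0, 0, 0, 0], [0, 0, 0, 0, 0, 0], [0, 0, 0, 0, 0, 0], [0, 0, 0, 0, 0, 0], [0, 0, 0, 0, 0, 0], [0, 0, 0, 0, 0, 0], [0, 0, 0, 0, 0, 0]]}}

```text
t: 40.17
ee_pos: [558.7, 93.3, 20.2]
tcp_rot: [-3.137, -0.003, 0.18]
force: [1.6, 16.3, -1.6]
grip_width: 14.4
grasp_force: 30.0
```

```bash
python3 circ.py 2
```

```text
t 40.1667 theta deg 11.1 r 34.3 F [ 1.6 16.3 -1.6] w 14.422319590709092 30.005331113934517 z 20.24339037858959 q [-0.44  0.31  0.23  1.87 -0.09  0.96 -1.56]
[-0.3, 1.2]
```

The wheel is hard against the end (16 N, no movement). Releasing and backing straight up.

Emit:
{"fn": "jog_arm", "kwargs": {"series": [[0, 0, 0, 0, 0, 0], [0, 0, 0, 0, 0, 0], [0, 0, 0, 0, 0, 0], [0, 0, 0, 0, 0, 0], [0, 0, 0, 0, 0, 0], [0, 0, 0, 0, 0, 0], [0, 0, 0, 0, 0, 0], [0, 0, 0, 0, 0, 0], [0, 0, 0, 0, 0, 0], [0, 0, 0, 0, 0, 0]], "jaw": 45}}

```text
t: 41.0
ee_pos: [557.9, 88.2, 20.0]
tcp_rot: [3.141, -0.001, 0.177]
force: [0.6, 0.6, -0.3]
grip_width: 44.9
grasp_force: 0.0
```

Emit:
{"fn": "jog_arm", "kwargs": {"series": [[0, 0, -6, 0, 0, 0], [0, 0, -10, 0, 0, 0], [0, 0, -14, 0, 0, 0], [0, 0, -18, 0, 0, 0], [0, 0, -20, 0, 0, 0], [0, 0, -20, 0, 0, 0], [0, 0, -20, 0, 0, 0], [-10, -15, -15, 0, 0, 0], [-15, -20, 0, 0, 0, 0], [-15, -20, 0, 0, 0, 0]]}}

```text
t: 41.83
ee_pos: [509.3, 135.8, 145.2]
tcp_rot: [3.141, -0.004, 0.176]
force: [-0.1, 0.2, -1.0]
grip_width: 45.3
grasp_force: 0.0
```

```bash
python3 - <<'E'
from h import *
o=observe();print(o['ee_pos'],o['force'])
t=snap('top','t15');s=snap('scene','s15')
for f,q in(('top',t),('scene',s)):
    C=cloud(q);g=q['pixels'].astype(int).mean(-1);d=C-np.array([pocket[0],pocket[1],0]);X=d@xs;Y=d@ys;Z=C[...,2]
    k=(Z>46)&(Z<56)&(abs(X)<66)&(Y>-320)&(Y<80)
    print(f,k.sum(),np.percentile(Y[k],[1,2,50,98,99]).round(1),'X',np.percentile(X[k],[1,99]).round(1))
    for x0 in(-60,-30,0,20,45): print(x0,[(lambda m:round(float(np.median(Z[m])),1) if m.sum()>2 else None)((X>x0)&(X<x0+15)&(Y>y0-220)&(Y<y0-205)&(Z>30)&(Z<70)) for y0 in range(-60,60,15)])
    h=(np.hypot(C[...,0]-525,C[...,1]-86.5)<60)&(Z>76)&(Z<90)&(g<60);print('handle',C[h].mean(0) if h.any() else None)
h=160;a=s['pixels'][80:300,60:340,::-1];cv2.imwrite('pics/end.png',cv2.resize(a,None,fx=2.7,fy=2.7,interpolation=2))
E
```

```text
[509.31277689 135.76339424 145.23461831] [-0.06465373  0.22976847 -1.00596968]
top 1461 [-278.4 -275.8 -207.  -156.4 -155.7] X [-61.1  61.5]
-60 [50.1, 51.1, 50.6, 50.6, 50.7, 50.2, 49.7, 50.4]
-30 [51.0, 50.1, 49.8, 51.0, 50.3, 50.0, 49.9, 50.3]
0 [None, None, 48.0, 46.2, 45.4, 49.3, 50.7, 50.8]
20 [None, None, 50.4, 50.7, 50.6, 50.3, 50.1, 50.6]
45 [None, 51.0, 50.2, 50.6, 51.1, 49.8, 51.5, 49.9]
handle None
scene 1295 [-294.9 -290.9 -221.6 -159.2 -157.9] X [-60.7  63.2]
-60 [50.5, 50.5, 50.6, 50.6, 50.2, 50.6, 49.7, 50.0]
-30 [49.2, 48.7, 49.7, 49.6, 49.2, 50.2, 50.5, 49.5]
0 [49.8, 49.4, 50.5, 46.9, 47.1, 50.1, 50.4, 50.2]
20 [50.0, 50.0, 49.8, 50.3, 50.5, 50.0, 49.4, 50.6]
45 [50.1, 49.8, 49.8, 49.8, 50.7, 50.7, 50.1, 50.4]
handle [563.32888309  92.44759285  82.86840359]
```

View pics/end.png

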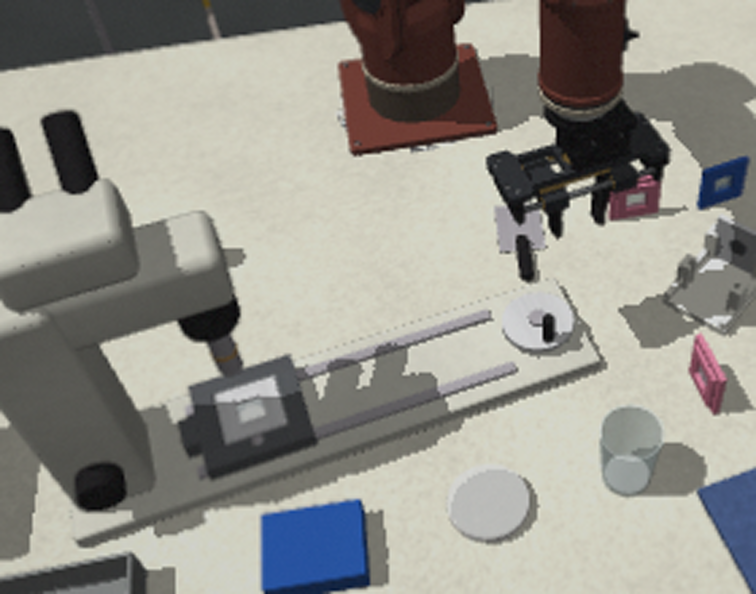

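The final view shows the insert flush in the carriage (crop (250,410)), and the carriage against the stop under the objective (crop (225,360)). The travel measures ≈220 mm, the blank is still in the rack and the bystanders are in place. Handing in.

```bash
python3 -c "
from station import hand_in
print(hand_in())"
```

```text
the job is handed in; nothing more can be done
None
```

The insert lies flat face up, flush in the pocket and released. The carriage measures about 220 mm along, against its stop under the objective, and the job was handed in after about 42 s of the 69 s allowed.

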